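# Clear the microscope bench with the tip barrow

## Task

Clear the rock billets off the sorting mat: load all the pale sandstone offcuts into the blue bench barrow, and only when all are in, lift its handle so that the load tips forward over the wheel into the grey waste bin, then lower the barrow fully back onto its legs. Each dark billet with a yellow band is a keeper: before or after that, drop it through the orange funnel so that it lies flat down in the narrow archive well. Leave the jar, the dish and the brush where they are.

Things in the scene. Friction and masses are not known exactly. Their poses are not given: they have to be found in the camera images.
- offcut1_c (a point): Centre of a pale sandstone offcut with brown layers, a sawn rock billet 66 x 26 x 30 mm (its own x, y, z), about 130 g; its long way is its x axis. It lies on the sorting mat with its 30 mm side upright. Three or four offcuts are present.
- offcut2_c (a point): Centre of a pale sandstone offcut with brown layers, a sawn rock billet 66 x 26 x 30 mm (its own x, y, z), about 130 g; its long way is its x axis. It lies on the sorting mat with its 30 mm side upright. Three or four offcuts are present.
- offcut3_c (a point): Centre of a pale sandstone offcut with brown layers, a sawn rock billet 66 x 26 x 30 mm (its own x, y, z), about 130 g; its long way is its x axis. It lies on the sorting mat with its 30 mm side upright. Three or four offcuts are present.
- offcut4_c (a point): Centre of a pale sandstone offcut with brown layers, a sawn rock billet 66 x 26 x 30 mm (its own x, y, z), about 130 g; its long way is its x axis. It lies on the sorting mat with its 30 mm side upright. Three or four offcuts are present.
- keeper1_c (a point): Centre of a keeper: a near-black rock billet with a yellow painted band round its middle, 66 x 26 x 30 mm (its own x, y, z), about 130 g; its long way is its x axis. It lies on the sorting mat with its 30 mm side upright. One or two keepers are present.
- keeper2_c (a point): Centre of a keeper: a near-black rock billet with a yellow painted band round its middle, 66 x 26 x 30 mm (its own x, y, z), about 130 g; its long way is its x axis. It lies on the sorting mat with its 30 mm side upright. One or two keepers are present.
- mat: Fixed green sorting mat, 220 x 180 mm (its x, y), 3 mm thick, origin at the centre of its underside on the bench. It may be on the left or the right of the barrow.
- axle (a point): Middle of the fixed axle of the bench barrow's wheel, 105 mm above the bench; the wheel stands in a dock and does not roll. Its x axis points level from the handle end forwards over the wheel to the waste bin, its y axis lies along the axle, about which the tub tips.
- tub (a joint): Tipping angle of the blue barrow tub about the axle, rad: 0 = down on its legs (level), growing as the handle is lifted and the tub tips forward, stop at 1.3. Tub about 0.8 kg, slight friction in the hinge; past about 0.8 rad it may tend to fall on forwards, otherwise it falls back when let go. The stone slides out by 0.7 to 1.1 rad.
- tub_handle (a point): Middle of the red round grip bar across the handle end of the barrow: 16 mm thick, 150 mm long along its y axis, carried by an arm at each end, the rest free all round. It turns with the tub: with the tub down it lies 215 mm behind the axle (towards -x of the axle frame) and 45 mm above it, 150 mm above the bench, and 75 mm behind the tub's rear wall. The round bar may turn within a grip.
- tub_floor (a point): Centre of the inner floor of the blue barrow tub, turning with it, x forwards to the wheel end, z up; with the tub down it is 57 mm behind the axle and 35 mm above it (140 mm above the bench). Inside 155 mm long (x) by 150 mm wide (y); rear and side walls 48 mm high, 4 mm thick; the front is open but for a low ramp that rises 8 mm.
- bin_in (a point): Centre of the inner floor of the fixed grey waste bin just in front of the barrow's wheel, 4 mm above the bench; x points away from the barrow. Inside 190 mm (x) by 200 mm (y); wall 35 mm high on the barrow's side, 85 mm at the far side, 70 mm at the ends.
- well_mouth (a point): Centre of the mouth of the orange funnel on top of the fixed archive well, 115 mm above the bench; the mouth is 124 mm (its x) by 118 mm (its y), and narrows over 40 mm of height to the well's throat, 80 mm (x) by 46 mm (y), 75 mm above the bench. It may be left or right of the barrow.
- well_floor (a point): Centre of the floor of the narrow archive well, 5 mm above the bench, 110 mm below the mouth; the well is upright, 80 mm (x) by 46 mm (y) inside and 70 mm deep below the throat, so billets lie flat in it, one on another, long way along x.
- jar_c (a point): Bystander: middle of a brown-labelled jar with a white cap, 56 mm across, 80 mm high, standing on the bench.
- dish_c (a point): Bystander: middle of a shallow blue dish, 90 mm across, 18 mm high.
- brush_c (a point): Bystander: a brush lying on the bench between the robot and the barrow, partly under the handle; this point is close to its middle, 10 mm above the bench.

How it is judged:
On the way, in this order (a step that is already met when the one before it is completed fails the run):
1. all offcuts lie in the barrow tub together, the tub down (x of offcut1_c in the frame of tub_floor between -0.1 and 0.1 m and y of offcut1_c in the frame of tub_floor between -0.08 and 0.08 m and z of offcut1_c in the frame of tub_floor between 0 and 0.09 m and x of offcut2_c in the frame of tub_floor between -0.1 and 0.1 m and y of offcut2_c in the frame of tub_floor between -0.08 and 0.08 m and z of offcut2_c in the frame of tub_floor between 0 and 0.09 m and x of offcut3_c in the frame of tub_floor between -0.1 and 0.1 m and y of offcut3_c in the frame of tub_floor between -0.08 and 0.08 m and z of offcut3_c in the frame of tub_floor between 0 and 0.09 m and x of offcut4_c in the frame of tub_floor between -0.1 and 0.1 m and y of offcut4_c in the frame of tub_floor between -0.08 and 0.08 m and z of offcut4_c in the frame of tub_floor between 0 and 0.09 m and value of joint tub below 0.15 rad), for 0.3 s.
2. the loaded tub is tipped well forward over its wheel (value of joint tub above 0.6 rad), for 0.1 s.
3. all offcuts are in the waste bin and the barrow is lowered fully back onto its legs (x of offcut1_c in the frame of bin_in between -0.1 and 0.1 m and y of offcut1_c in the frame of bin_in between -0.105 and 0.105 m and z of offcut1_c in the frame of bin_in between 0 and 0.075 m and x of offcut2_c in the frame of bin_in between -0.1 and 0.1 m and y of offcut2_c in the frame of bin_in between -0.105 and 0.105 m and z of offcut2_c in the frame of bin_in between 0 and 0.075 m and x of offcut3_c in the frame of bin_in between -0.1 and 0.1 m and y of offcut3_c in the frame of bin_in between -0.105 and 0.105 m and z of offcut3_c in the frame of bin_in between 0 and 0.075 m and x of offcut4_c in the frame of bin_in between -0.1 and 0.1 m and y of offcut4_c in the frame of bin_in between -0.105 and 0.105 m and z of offcut4_c in the frame of bin_in between 0 and 0.075 m and value of joint tub below 0.05 rad), for 0.3 s.
At the end, for the whole second after the job is handed in: All offcuts are in the waste bin (centres within its walls and lower than 75 mm above its floor), all keepers lie in the archive well below the throat (centre lower than 65 mm above its floor, within 17 degrees of flat), and the barrow is back on its legs (under 0.05 rad) (all of step 3 and x of keeper1_c in the frame of well_floor between -0.04 and 0.04 m and y of keeper1_c in the frame of well_floor between -0.023 and 0.023 m and z of keeper1_c in the frame of well_floor between 0 and 0.065 m and angle between keeper1_c's own x axis and vertical between 1.27 and 1.87 rad and x of keeper2_c in the frame of well_floor between -0.04 and 0.04 m and y of keeper2_c in the frame of well_floor between -0.023 and 0.023 m and z of keeper2_c in the frame of well_floor between 0 and 0.065 m and angle between keeper2_c's own x axis and vertical between 1.27 and 1.87 rad); the robot touches nothing.
It fails at once if the jar was moved by more than 30 mm (distance of jar_c from where it was at the start of the episode above 0.03 m).
It fails at once if the dish was moved by more than 30 mm (distance of dish_c from where it was at the start of the episode above 0.03 m).
It fails at once if the brush was moved by more than 30 mm (distance of brush_c from where it was at the start of the episode above 0.03 m).
Of offcut1, offcut2, offcut3, offcut4 only 3 to 4 are there at a start; the rules pass over those that are not, and their reading is None.
Of keeper1, keeper2 only 1 to 2 are there at a start; the rules pass over those that are not, and their reading is None.
At some moment in a run one of offcut1, offcut2, offcut3, offcut4, keeper1, keeper2 may be knocked a few centimetres aside while the robot is not near it.
Once in a run the grip may slacken for a moment while it holds something.
It also fails if it takes over 210 s, if anything falls off the work surface, if the arm or the gripper's body presses on something with over 40 N, if the wrist force passes 120 N, or if a joint passes its speed limit or range.

## Robot

A 6-joint arm with a two-finger parallel gripper is mounted at the origin on the work surface. World frame = base frame: x ahead of the robot, y to its left, z up, the work surface at z = 0. Lengths are in m, angles in rad, forces in N, time in s.
With the tool pointing down it reaches from about 0.225 to 0.875 m from the base axis. Payload 3.4 kg.
Tool frame: the origin (TCP) lies at the very end of the fingers, on their centre line; the grasp point (between the pads) lies 19 mm behind it (manip.grasp_offset is the distance from the TCP to the grasp point, in m); x points along the fingers, y is the direction in which the jaws open and shut, and the axes are right-handed (so a half turn about x gives the same grasp; the last joint's range is limited). The gripper opens to 85 mm and grips with 20 to 120 N. Pads are 22 mm wide; open, the fingers measure 114 mm over their backs; the gripper's body (76 mm by 85 mm) begins 54 mm behind the grasp point. The pads swing forward as they close: fully open they stand 13 mm farther back than shut.
Start: joints at [1.05, 0.276, 1.505, -0, 1.361, -0.121], TCP at [0.224, 0.53, 0.231] pointing down, gripper open.
Joint ranges: [-2.89, 2.89], [-0.75, 2.08], [0.22, 2.7], [-1.18, 4.32], [0.11, 2.71], [-2.7, 2.7]. Speed limits (rad/s): [2.57, 2.57, 3.14, 3.14, 3.14, 3.14].

## Interface

Orientations are given as a unit quaternion [w, x, y, z].
In Python, from rig import manip gives the robot as it stands.
- The arm moves only by the tool step_arm, never from a script. Its argument "increments" is a list of rows, each an object with "grip": the opening, from 0 (shut) to 1 (fully open); "delta_pos": the shift along the world's x, y, z in m, a list of three; "twist": the turn about the world's z in degrees. A call has 1 to 10 rows; each row shifts and turns the commanded pose from where the row before left it; what a row does not reach is not made up. A row lasts 1/12 s, in which the tool goes at most 41.7 mm and 7.16 degrees, less where a joint would pass 70% of its speed; a pose out of reach is approached as far as the arm can. A call with a gripper value outside its range is refused whole. The fingers move at their own pace and stop on an object; "force" is the grip in N (left out, the last holds). Time passes only in rows, so rows that do not move let the fingers close. It gives the time, the measured TCP pose, the force and the opening at its end, in the units of the state.
- manip.get_state(): the state, without advancing time (a new reading comes with each control period).
- manip.get_image(name): name is "side" or "top"; returns a dict with "img" (420x560x3 uint8, red, green, blue), "fx", "fy", "cx", "cy" (pixels), "rvec" (rotation vector, rad) and "tvec" (3), from world to camera coordinates, as OpenCV has them. Camera axes: x right, y down, z forward; pixel columns grow to the right and rows downward; lengths in m; the calibration is good to about 2 mm. A picture is of the moment at which its call begins. There is no depth.
- manip.sign_off(): hands the job in, once; it reports no verdict.
The state is a dict: "clock": time; "qpos": joint angles; "qd": joint speeds; "effort": joint torques, N m; "position": TCP position; "ee_rot": TCP orientation; "contact_force": force on the tool from outside, world axes, zero at the start; "moment": the same for the moment, N m; "width": finger opening in m.
Only numpy, scipy, OpenCV 4.12 (cv2) and the standard library are available. Lean on these libraries where they do the work, as an engineer would, in place of code of your own. Each camera call takes 0.05 s, during which the arm holds its last target. There are 200 camera calls.

## Working session

There is one attempt and no reset: what is moved stays moved. The work goes in short steps, Python scripts to look and compute and a tool call to move; the robot and the scene stay as the last step left them, time stands still between calls to the robot, and variables do not carry over. Pictures are saved under pics/ and viewed, about 12 in all and at most 16, crops included, and the job is handed in when it is done.

Besides the shell and the picture viewer there is one more tool, called after ">>>" as name(argument=value, ...) on one line, values as JSON. step_arm: Moves the arm, as the interface text tells. Its arguments: {"type":"object","properties":{"increments":{"type":"array"},"force":{"type":"number"}},"required":["increments"]}

```bash
mkdir -p pics; ls; cat > h.py <<'E'
import numpy as np, cv2
from rig import manip
def shot(cam,name,crop=None,scale=1):
    d=manip.get_image(cam); im=d["img"][:,:,::-1]
    np.savez(f"pics/{name}.npz",**d)
    if crop: x0,y0,x1,y1=crop; im=im[y0:y1,x0:x1]
    im=cv2.resize(im,None,fx=scale,fy=scale,interpolation=cv2.INTER_CUBIC)
    cv2.imwrite(f"pics/{name}.png",im); return d
def cal(d):
    K=np.array([[d["fx"],0,d["cx"]],[0,d["fy"],d["cy"]],[0,0,1.]])
    R=cv2.Rodrigues(np.array(d["rvec"],float))[0]; return K,R,np.array(d["tvec"],float).ravel()
def w(d,u,v,z):
    K,R,t=cal(d); r=R.T@np.linalg.inv(K)@[u,v,1.]; c=-R.T@t
    return c+r*(z-c[2])/r[2]
def px(d,P):
    K,R,t=cal(d); return cv2.projectPoints(np.atleast_2d(np.array(P,float)),np.array(d["rvec"],float),t,K,None)[0].reshape(-1,2)
def load(n): return dict(np.load(f"pics/{n}.npz"))
E
python3 - <<'E'
from h import *
for c in("top","side"):
    d=shot(c,c+"0",scale=1.42); K,R,t=cal(d); print(c,(-R.T@t).round(3),R.round(2).tolist())
print(manip.get_state())
E
```

```text
pics
top [0.346 0.028 1.188] [[-0.06, -1.0, -0.0], [-0.97, 0.06, -0.22], [0.22, -0.01, -0.98]]
side [-0.033 -0.624  0.858] [[0.71, -0.7, 0.01], [-0.45, -0.46, -0.76], [0.54, 0.54, -0.64]]
{'clock': 0.1, 'qpos': array([ 1.05001261e+00,  2.76554724e-01,  1.50600901e+00,  5.21544627e-06,
        1.36074334e+00, -1.21000457e-01]), 'qd': array([ 0.0001291 , -0.00184814, -0.0022278 ,  0.00097151,  0.00157401,
        0.00125498]), 'effort': array([ 1.24582944e-03, -4.17704308e+01, -2.46404976e+01, -2.21106734e-04,
        5.80680746e-03,  3.28708623e-06]), 'position': array([0.22356123, 0.52923347, 0.23051215]), 'ee_rot': array([ 0.69283372,  0.13983102,  0.69321951, -0.14098029]), 'contact_force': array([-0.13659998,  0.24780639, -0.53764905]), 'moment': array([ 0.00967113,  0.00043095, -0.01468065]), 'width': 0.08540129581900803}
```

View pics/top0.png

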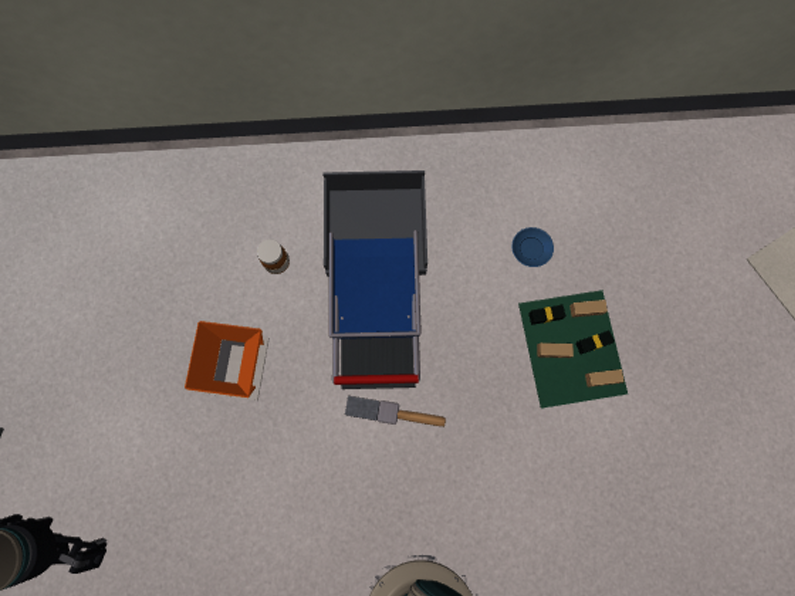

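View pics/side0.png

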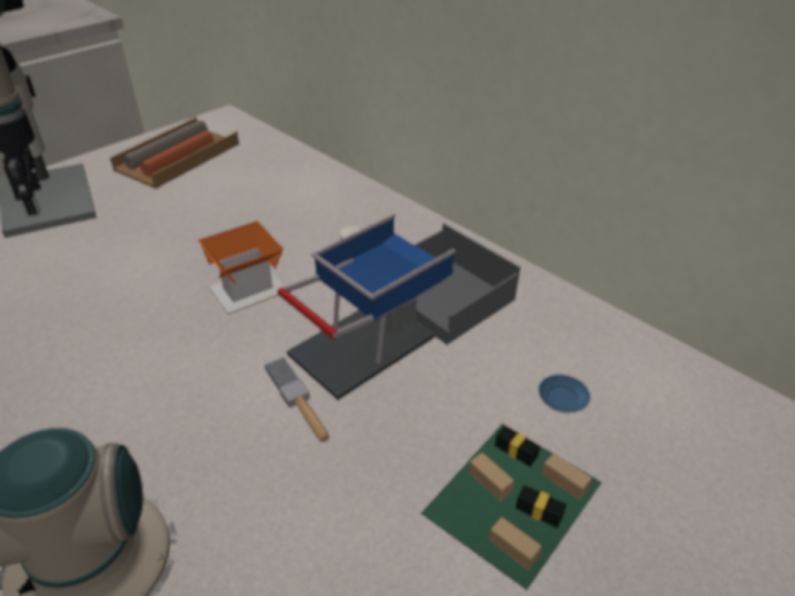

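The pictures show 3 offcuts and 2 keepers on the mat (right, around 570,350 in the enlarged top view). The funnel is on the left at (225,360), the barrow is in the middle with its handle at (375,380), and the brush is just behind it.

```bash
python3 - <<'E'
from h import *
d=load("top0"); im=d["img"][:,:,::-1]
a=cv2.resize(im[200:290,362:447],None,fx=6,fy=6,interpolation=cv2.INTER_CUBIC)
b=cv2.resize(im[215:290,125:195],None,fx=4,fy=4,interpolation=cv2.INTER_CUBIC)
o=np.zeros((540,800,3),np.uint8); o[:540,:510]=a; o[:300,515:795]=b
cv2.imwrite("pics/crop1.png",o)
E
```

```text
(no output)
```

View pics/crop1.png

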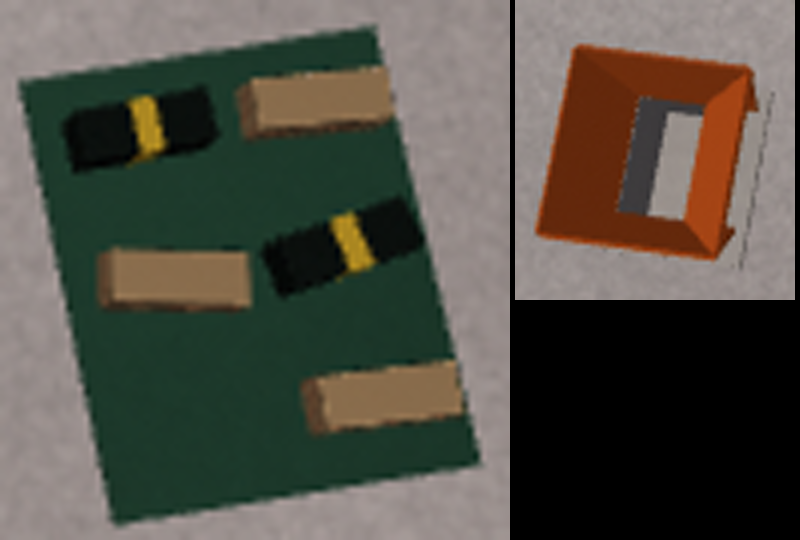

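Crop: the billets have their long way nearly along the picture's horizontal, so roughly along world y. The offcuts' top centres are at about (325,99), (182,278) and (390,396), and the keepers' bands at (148,126) and (352,243). The funnel mouth's corners are (578,45), (750,68), (722,258) and (538,234).

```bash
python3 - <<'E'
from h import *
d=load("top0")
A=lambda x,y:((x+.5)/6-.5+362,(y+.5)/6-.5+200)
B=lambda x,y:((x-515+.5)/4-.5+125,(y+.5)/4-.5+215)
C=lambda x,y:((x+.5)/1.42-.5,(y+.5)/1.42-.5)
q={"offA":[(255,81),(388,68),(394,118),(260,132)],"offB":[(112,250),(250,252),(250,307),(114,304)],"offC":[(316,380),(458,362),(464,412),(324,432)],"k1":[(80,120),(208,90),(217,140),(82,170)],"k2":[(280,237),(405,200),(424,243),(285,293)]}
for k,v in q.items():
    P=np.array([w(d,*A(*p),0.033) for p in v]); c=P.mean(0); e=P[1]+P[2]-P[0]-P[3]
    print(k,c.round(3),"yaw",np.degrees(np.arctan2(e[1],e[0])).round(1),np.linalg.norm(e)/2)
for n,p in(("band1",(147,126)),("band2",(352,243))): print(n,w(d,*A(*p),.033).round(3))
P=np.array([w(d,*B(*p),.115) for p in[(578,45),(750,68),(722,258),(538,234)]]); print("mouth",P.mean(0),P.round(3).tolist())
e=P[0]+P[1]-P[2]-P[3];f=P[0]+P[3]-P[1]-P[2]; print(np.linalg.norm(e)/2,np.linalg.norm(f)/2,np.degrees(np.arctan2(e[1],e[0])),np.degrees(np.arctan2(f[1],f[0])))
h=[w(d,*C(*p),.15) for p in[(334,380),(418,379)]];print("handle",np.round(h,3).tolist())
wl=[w(d,*C(*p),.188) for p in[(331,334),(420,334),(416,233),(332,233)]];print("tub wall",np.round(wl,3).tolist())
b=[w(d,*C(*p),z) for p,z in[((325,173),.089),((424,172),.089),((426,270),.05)]];print("bin",np.round(b,3).tolist())
m=[w(d,*A(*p),.003) for p in[(20,80),(375,27),(480,464),(114,523)]];print("mat",np.round(m,3).tolist())
E
```

```text
offA [ 0.571 -0.387  0.033] yaw -87.6 0.06517494403823727
offB [ 0.489 -0.307  0.033] yaw -94.5 0.06494627997174195
offC [ 0.428 -0.398  0.033] yaw -85.9 0.06745615031950888
k1 [ 0.562 -0.299  0.033] yaw -80.5 0.06577363735547126
k2 [ 0.501 -0.389  0.033] yaw -75.5 0.06769649245217381
band1 [ 0.564 -0.3    0.033]
band2 [ 0.501 -0.39   0.033]
mouth [0.50023271 0.33647868 0.115     ] [[0.574, 0.383, 0.115], [0.551, 0.268, 0.115], [0.426, 0.287, 0.115], [0.449, 0.408, 0.115]]
0.12663282890219116 0.11990518190059876 -10.053414832356173 79.05066853293131
handle [[0.444, 0.13, 0.15], [0.437, -0.02, 0.15]]
tub wall [[0.521, 0.128, 0.188], [0.512, -0.027, 0.188], [0.698, -0.033, 0.188], [0.707, 0.12, 0.188]]
bin [[0.873, 0.138, 0.089], [0.863, -0.065, 0.089], [0.666, -0.056, 0.05]]
mat [[0.596, -0.248, 0.003], [0.612, -0.428, 0.003], [0.395, -0.448, 0.003], [0.378, -0.269, 0.003]]
```

```bash
python3 - <<'E'
from h import *
from scipy.spatial.transform import Rotation as Ro
s=manip.get_state(); R=Ro.from_quat(s["ee_rot"],scalar_first=True).as_matrix(); print(R.round(3), np.degrees(np.arctan2(R[1,1],R[0,1])))
E
```

```text
[[-0.001  0.389  0.921]
 [-0.001  0.921 -0.389]
 [-1.    -0.002 -0.   ]] 67.09405451089759
```

>>> step_arm(increments=[{"delta_pos": [0.03, -0.02, 0], "twist": 0, "grip": 0.55}, {"delta_pos": [0.03, -0.02, 0], "twist": 5, "grip": 0.55}])

```text
clock: 0.27
position: [0.283, 0.4898, 0.2308]
ee_rot: [0.699, 0.108, 0.699, -0.108]
contact_force: [0.6, -0.1, 0.4]
width: 0.0639
```

```bash
cat >> h.py <<'E'
from scipy.spatial.transform import Rotation as Ro
def st():
    s=manip.get_state(); R=Ro.from_quat(s["ee_rot"],scalar_first=True).as_matrix()
    print("t",round(s["clock"],2),"pos",s["position"].round(4),"jaw",np.degrees(np.arctan2(R[1,1],R[0,1])).round(1),"q",s["qpos"].round(2),"F",s["contact_force"].round(1),"w",round(s["width"],4))
E
python3 -c "from h import *;st()"
```

```text
t 0.27 pos [0.283  0.4898 0.2308] jaw 72.4 q [ 0.92  0.26  1.53  0.    1.35 -0.34] F [ 0.6 -0.1  0.4] w 0.0639
```

>>> step_arm(increments=[{"delta_pos": [0.005, -0.0296, 0], "twist": -6.8, "grip": 0.55}, {"delta_pos": [0.005, -0.0296, 0], "twist": -6.8, "grip": 0.55}, {"delta_pos": [0.005, -0.0296, 0], "twist": -6.8, "grip": 0.55}, {"delta_pos": [0.005, -0.0296, 0], "twist": -6.8, "grip": 0.55}, {"delta_pos": [0.005, -0.0296, 0], "twist": -6.8, "grip": 0.55}, {"delta_pos": [0.005, -0.0296, 0], "twist": -6.8, "grip": 0.55}, {"delta_pos": [0.005, -0.0296, 0], "twist": -6.8, "grip": 0.55}, {"delta_pos": [0.005, -0.0296, 0], "twist": -6.8, "grip": 0.55}, {"delta_pos": [0.005, -0.0296, 0], "twist": -6.8, "grip": 0.55}, {"delta_pos": [0.005, -0.0296, 0], "twist": -6.8, "grip": 0.55}])

```text
clock: 1.1
position: [0.3334, 0.1922, 0.2311]
ee_rot: [0.516, 0.483, 0.516, -0.483]
contact_force: [1.2, 0.9, -0.7]
width: 0.0465
```

>>> step_arm(increments=[{"delta_pos": [0.005, -0.0296, 0], "twist": 0, "grip": 0.55}, {"delta_pos": [0.005, -0.0296, 0], "twist": 0, "grip": 0.55}, {"delta_pos": [0.005, -0.0296, 0], "twist": 0, "grip": 0.55}, {"delta_pos": [0.005, -0.0296, 0], "twist": 0, "grip": 0.55}, {"delta_pos": [0.005, -0.0296, 0], "twist": 0, "grip": 0.55}, {"delta_pos": [0.005, -0.0296, 0], "twist": 0, "grip": 0.55}, {"delta_pos": [0.005, -0.0296, 0], "twist": 0, "grip": 0.55}, {"delta_pos": [0.005, -0.0296, 0], "twist": 0, "grip": 0.55}, {"delta_pos": [0.005, -0.0296, 0], "twist": 0, "grip": 0.55}, {"delta_pos": [0.005, -0.0296, 0], "twist": 0, "grip": 0.55}])

```text
clock: 1.93
position: [0.3835, -0.1037, 0.2312]
ee_rot: [0.517, 0.482, 0.518, -0.482]
contact_force: [1.1, 0.6, 0.3]
width: 0.0469
```

>>> step_arm(increments=[{"delta_pos": [0.005, -0.0296, -0.004], "twist": 0, "grip": 0.55}, {"delta_pos": [0.005, -0.0296, -0.004], "twist": 0, "grip": 0.55}, {"delta_pos": [0.005, -0.0296, -0.01], "twist": 0, "grip": 0.55}, {"delta_pos": [0.005, -0.0296, -0.01], "twist": 0, "grip": 0.55}, {"delta_pos": [0.005, -0.0296, -0.02], "twist": 0, "grip": 0.55}, {"delta_pos": [0.005, -0.0296, -0.02], "twist": 0, "grip": 0.55}, {"delta_pos": [0.005, -0.0296, -0.02], "twist": 0, "grip": 0.55}, {"delta_pos": [0.005, -0.0296, -0.02], "twist": 0, "grip": 0.55}, {"delta_pos": [0.005, -0.0296, 0], "twist": 0, "grip": 0.55}, {"delta_pos": [0, -0.02, 0], "twist": 0, "grip": 0.55}])

```text
clock: 2.77
position: [0.4288, -0.3909, 0.1211]
ee_rot: [0.517, 0.482, 0.518, -0.482]
contact_force: [2.0, 0.6, 0.4]
width: 0.0467
```

```bash
python3 - <<'E'
from h import *
st()
d=shot("top","t1",(330,190,470,295),5.7)
e=shot("side","s1",(280,280,440,420),4.2)
E
```

```text
t 2.77 pos [ 0.4288 -0.3909  0.1211] jaw 4.0 q [-0.86  0.37  1.66 -0.    1.12 -0.93] F [2.  0.6 0.4] w 0.0467
```

View pics/s1.png

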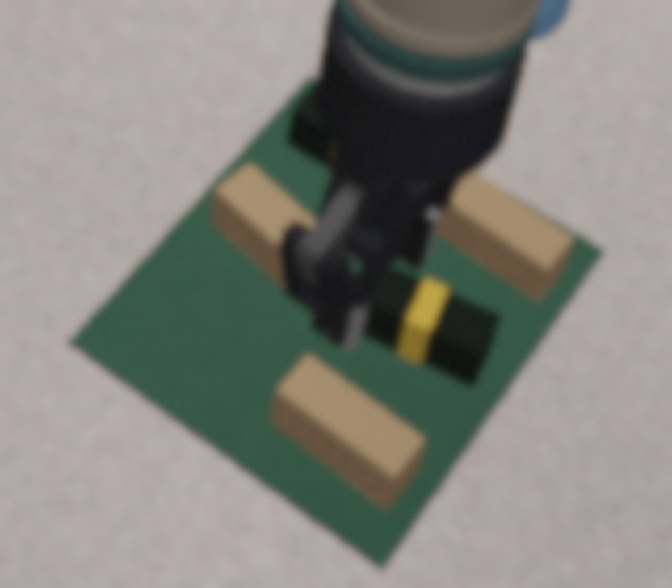

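The side view shows the gripper over the mat and every billet where it was measured. I'll descend on offcut C.

>>> step_arm(increments=[{"delta_pos": [0, -0.007, -0.03], "twist": 0, "grip": 0.55}, {"delta_pos": [0, 0, -0.03], "twist": 0, "grip": 0.55}, {"delta_pos": [0, 0, -0.03], "twist": 0, "grip": 0.55}, {"delta_pos": [0, 0, -0.015], "twist": 0, "grip": 0.55}, {"delta_pos": [0, 0, -0.01], "twist": 0, "grip": 0.55}, {"delta_pos": [0, 0, 0], "twist": 0, "grip": 0.0}, {"delta_pos": [0, 0, 0], "twist": 0, "grip": 0.0}, {"delta_pos": [0, 0, 0], "twist": 0, "grip": 0.0}, {"delta_pos": [0, 0, 0], "twist": 0, "grip": 0.0}, {"delta_pos": [0, 0, 0.01], "twist": 0, "grip": 0.0}], force=60)

```text
clock: 3.7
position: [0.4283, -0.395, 0.0182]
ee_rot: [0.517, 0.482, 0.518, -0.482]
contact_force: [0.3, 0.3, -2.2]
width: 0.0246
```

>>> step_arm(increments=[{"delta_pos": [0, 0, 0.03], "twist": 0, "grip": 0.0}, {"delta_pos": [0, 0, 0.03], "twist": 0, "grip": 0.0}, {"delta_pos": [0, 0, 0.03], "twist": 0, "grip": 0.0}, {"delta_pos": [0, 0, 0.03], "twist": 0, "grip": 0.0}, {"delta_pos": [0, 0, 0.03], "twist": 0, "grip": 0.0}, {"delta_pos": [0.01, 0.02, 0.03], "twist": -6.7, "grip": 0.0}, {"delta_pos": [0.015, 0.03, 0.03], "twist": 0, "grip": 0.0}, {"delta_pos": [0.015, 0.03, 0.005], "twist": 0, "grip": 0.0}, {"delta_pos": [0.015, 0.03, 0], "twist": 0, "grip": 0.0}, {"delta_pos": [0.015, 0.03, 0], "twist": 0, "grip": 0.0}])

```text
clock: 4.53
position: [0.4984, -0.2569, 0.234]
ee_rot: [0.49, 0.512, 0.487, -0.511]
contact_force: [1.0, -0.9, -2.4]
width: 0.025
```

>>> step_arm(increments=[{"delta_pos": [0.015, 0.03, 0], "twist": 0, "grip": 0.0}, {"delta_pos": [0.015, 0.03, 0], "twist": 0, "grip": 0.0}, {"delta_pos": [0.015, 0.03, 0], "twist": 0, "grip": 0.0}, {"delta_pos": [0.015, 0.03, 0], "twist": 0, "grip": 0.0}, {"delta_pos": [0.015, 0.03, 0], "twist": 0, "grip": 0.0}, {"delta_pos": [0.015, 0.03, 0], "twist": 0, "grip": 0.0}, {"delta_pos": [0.015, 0.03, 0], "twist": 0, "grip": 0.0}, {"delta_pos": [0.015, 0.03, 0], "twist": 0, "grip": 0.0}, {"delta_pos": [0.008, 0.026, 0], "twist": 0, "grip": 0.0}, {"delta_pos": [0, 0, 0], "twist": 0, "grip": 0.0}])

```text
clock: 5.37
position: [0.627, 0.0135, 0.2324]
ee_rot: [0.489, 0.512, 0.49, -0.508]
contact_force: [-0.3, 0.5, -1.6]
width: 0.0248
```

```bash
python3 - <<'E'
from h import *
st()
d=shot("side","s2",(180,100,440,295),3)
E
```

```text
t 5.37 pos [0.627  0.0135 0.2324] jaw -2.3 q [-0.09  0.35  1.39  0.    1.4  -0.05] F [-0.3  0.5 -1.6] w 0.0248
```

View pics/s2.png

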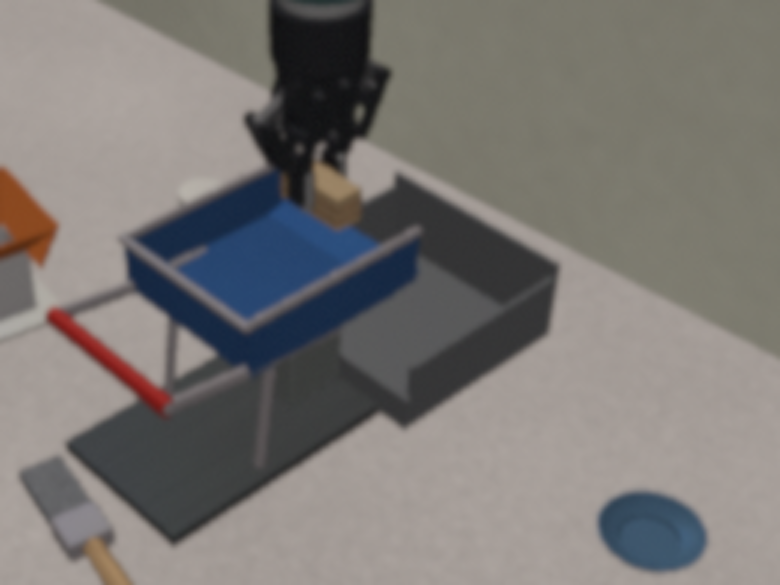

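The billet is held over the front right of the tub, the tub is level, and nothing is in the way. I'll lower it.

>>> step_arm(increments=[{"delta_pos": [0, -0.002, -0.03], "twist": 0, "grip": 0.0}, {"delta_pos": [0, 0, -0.03], "twist": 0, "grip": 0.0}, {"delta_pos": [0, 0, -0.02], "twist": 0, "grip": 0.0}, {"delta_pos": [0, 0, -0.006], "twist": 0, "grip": 0.0}, {"delta_pos": [0, 0, 0], "twist": 0, "grip": 0.45}, {"delta_pos": [0, 0, 0], "twist": 0, "grip": 0.45}, {"delta_pos": [0, 0, 0], "twist": 0, "grip": 0.45}, {"delta_pos": [0, 0, 0.03], "twist": 0, "grip": 0.45}, {"delta_pos": [0, 0, 0.03], "twist": 0, "grip": 0.45}, {"delta_pos": [0, 0, 0.03], "twist": 0, "grip": 0.45}])

```text
clock: 6.25
position: [0.6248, 0.0052, 0.2354]
ee_rot: [-0.488, -0.511, -0.489, 0.512]
contact_force: [0.5, -0.3, -0.4]
width: 0.0384
```

>>> step_arm(increments=[{"delta_pos": [-0.014, -0.032, 0], "twist": 0, "grip": 0.5}, {"delta_pos": [-0.014, -0.032, 0], "twist": 0, "grip": 0.5}, {"delta_pos": [-0.014, -0.032, 0], "twist": 0, "grip": 0.5}, {"delta_pos": [-0.014, -0.032, 0], "twist": 0, "grip": 0.5}, {"delta_pos": [-0.014, -0.032, 0], "twist": 0, "grip": 0.5}, {"delta_pos": [-0.014, -0.032, 0], "twist": 0, "grip": 0.5}, {"delta_pos": [-0.014, -0.032, 0], "twist": 0, "grip": 0.5}, {"delta_pos": [-0.014, -0.032, 0], "twist": 0, "grip": 0.5}, {"delta_pos": [-0.014, -0.032, 0], "twist": 0, "grip": 0.5}, {"delta_pos": [-0.012, -0.03, 0], "twist": -2, "grip": 0.5}])

```text
clock: 7.08
position: [0.4857, -0.314, 0.235]
ee_rot: [-0.479, -0.52, -0.479, 0.52]
contact_force: [0.6, 0.6, 0.2]
width: 0.0424
```

```bash
python3 - <<'E'
from h import *
st()
d=shot("top","t2",(200,150,460,345),3)
E
```

```text
t 7.08 pos [ 0.4857 -0.314   0.235 ] jaw -4.7 q [-0.69  0.28  1.49 -0.    1.37 -0.61] F [0.6 0.6 0.2] w 0.0424
```

View pics/t2.png

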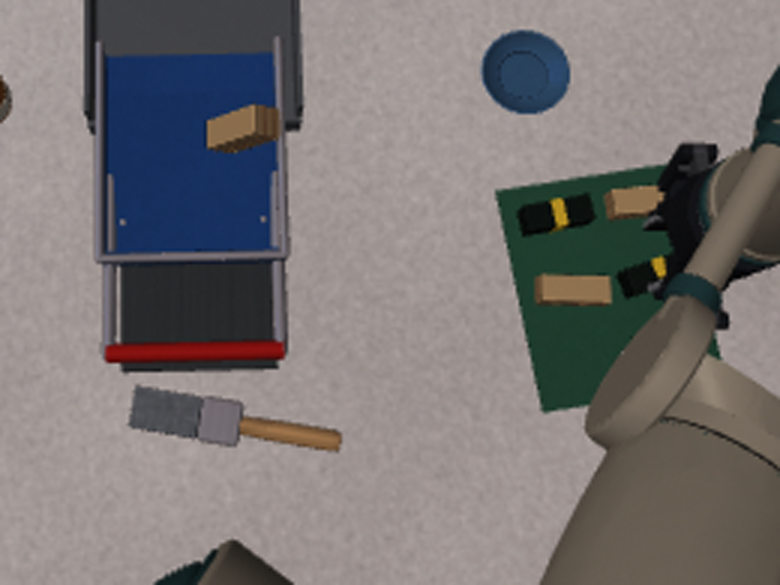

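Offcut C lies in the tub at (240,128), turned a little with one end against the right wall, but inside. The rest haven't moved. Next is offcut B.

>>> step_arm(increments=[{"delta_pos": [0.003, 0.006, -0.035], "twist": 0, "grip": 0.5}, {"delta_pos": [0, 0, -0.035], "twist": 0, "grip": 0.5}, {"delta_pos": [0, 0, -0.035], "twist": 0, "grip": 0.5}, {"delta_pos": [0, 0, -0.035], "twist": 0, "grip": 0.5}, {"delta_pos": [0, 0, -0.035], "twist": 0, "grip": 0.5}, {"delta_pos": [0, 0, -0.035], "twist": 0, "grip": 0.5}, {"delta_pos": [0, 0, -0.014], "twist": 0, "grip": 0.5}, {"delta_pos": [0, 0, -0.004], "twist": 0, "grip": 0.5}, {"delta_pos": [0, 0, 0], "twist": 0, "grip": 0.0}, {"delta_pos": [0, 0, 0], "twist": 0, "grip": 0.0}])

```text
clock: 7.97
position: [0.4911, -0.3066, 0.0079]
ee_rot: [0.48, 0.52, 0.479, -0.52]
contact_force: [0.1, 1.3, -0.6]
width: 0.0248
```

>>> step_arm(increments=[{"delta_pos": [0, 0, 0], "twist": 0, "grip": 0.0}, {"delta_pos": [0, 0, 0], "twist": 0, "grip": 0.0}, {"delta_pos": [0, 0, 0.03], "twist": 0, "grip": 0.0}, {"delta_pos": [0, 0, 0.035], "twist": 0, "grip": 0.0}, {"delta_pos": [0, 0, 0.035], "twist": 0, "grip": 0.0}, {"delta_pos": [0, 0, 0.035], "twist": 0, "grip": 0.0}, {"delta_pos": [0, 0, 0.035], "twist": 0, "grip": 0.0}, {"delta_pos": [0, 0, 0.035], "twist": 2, "grip": 0.0}, {"delta_pos": [0, 0, 0.02], "twist": 0, "grip": 0.0}, {"delta_pos": [0, 0, 0], "twist": 0, "grip": 0.0}])

```text
clock: 8.8
position: [0.4931, -0.3078, 0.2391]
ee_rot: [0.493, 0.512, 0.484, -0.511]
contact_force: [0.4, -1.2, -0.8]
width: 0.0251
```

```bash
python3 - <<'E'
from h import *
st()
d=load("t2")
for p in[(240,128),(207,125),(253,106),(257,140),(210,150)]: print(w(d,p[0]/3+200,p[1]/3+150,.17).round(3))
E
```

```text
t 8.8 pos [ 0.4931 -0.3078  0.2391] jaw -2.6 q [-0.68  0.27  1.49  0.    1.37 -0.63] F [ 0.4 -1.2 -0.8] w 0.0251
[0.628 0.004 0.17 ]
[0.632 0.033 0.17 ]
[ 0.647 -0.008  0.17 ]
[ 0.616 -0.01   0.17 ]
[0.61  0.031 0.17 ]
```

>>> step_arm(increments=[{"delta_pos": [0.0105, 0.03, 0], "twist": 0, "grip": 0.0}, {"delta_pos": [0.0105, 0.03, 0], "twist": 0, "grip": 0.0}, {"delta_pos": [0.0105, 0.03, 0], "twist": 0, "grip": 0.0}, {"delta_pos": [0.0105, 0.03, 0], "twist": 0, "grip": 0.0}, {"delta_pos": [0.0105, 0.03, 0], "twist": 0, "grip": 0.0}, {"delta_pos": [0.0105, 0.03, 0], "twist": 0, "grip": 0.0}, {"delta_pos": [0.0105, 0.03, 0], "twist": 0, "grip": 0.0}, {"delta_pos": [0.0105, 0.03, 0], "twist": 0, "grip": 0.0}, {"delta_pos": [0.0105, 0.03, 0], "twist": 0, "grip": 0.0}, {"delta_pos": [0.0105, 0.03, 0], "twist": 0, "grip": 0.0}])

```text
clock: 9.63
position: [0.5952, -0.0043, 0.2312]
ee_rot: [-0.488, -0.511, -0.489, 0.512]
contact_force: [-0.7, -1.3, -1.9]
width: 0.0252
```

>>> step_arm(increments=[{"delta_pos": [0.0105, 0.03, 0], "twist": 0, "grip": 0.0}, {"delta_pos": [0.0105, 0.03, 0], "twist": 0, "grip": 0.0}, {"delta_pos": [0.01, 0.03, 0], "twist": 0, "grip": 0.0}, {"delta_pos": [0, 0, 0], "twist": 0, "grip": 0.0}, {"delta_pos": [0, 0, 0], "twist": 0, "grip": 0.0}, {"delta_pos": [0, 0, -0.02], "twist": 0, "grip": 0.0}])

```text
clock: 10.13
position: [0.6286, 0.0839, 0.2151]
ee_rot: [0.491, 0.513, 0.487, -0.509]
contact_force: [1.2, -0.5, -2.0]
width: 0.0249
```

>>> step_arm(increments=[{"delta_pos": [0, -0.002, -0.025], "twist": 0, "grip": 0.0}, {"delta_pos": [0, 0, -0.025], "twist": 0, "grip": 0.0}, {"delta_pos": [0, 0, -0.012], "twist": 0, "grip": 0.0}, {"delta_pos": [0, 0, -0.003], "twist": 0, "grip": 0.0}, {"delta_pos": [0, 0, 0], "twist": 0, "grip": 0.45}, {"delta_pos": [0, 0, 0], "twist": 0, "grip": 0.45}, {"delta_pos": [0, 0, 0], "twist": 0, "grip": 0.45}, {"delta_pos": [0, 0, 0.03], "twist": 0, "grip": 0.45}, {"delta_pos": [0, 0, 0.03], "twist": 0, "grip": 0.45}, {"delta_pos": [0, 0, 0.03], "twist": 0, "grip": 0.45}])

```text
clock: 10.97
position: [0.6268, 0.0819, 0.2392]
ee_rot: [0.489, 0.512, 0.488, -0.511]
contact_force: [1.6, -0.6, -0.4]
width: 0.0387
```

```bash
python3 -c "from h import *;st()"
```

```text
t 10.97 pos [0.6268 0.0819 0.2392] jaw -2.6 q [ 0.02  0.36  1.36 -0.    1.42  0.07] F [ 1.6 -0.6 -0.4] w 0.0387
```

```bash
cat >> h.py <<'E'
def matdiff(n):
    d=shot("top",n); a=load("top0")["img"].astype(int); b=d["img"].astype(int)
    m=(abs(a-b).sum(2)>90); m[:200]=0;m[292:]=0;m[:,:362]=0;m[:,447:]=0
    k,l,s,c=cv2.connectedComponentsWithStats(m.astype(np.uint8))
    print([(s[i][:5].tolist()) for i in range(1,k) if s[i][4]>15])
E
python3 -c "from h import *;matdiff('t3')"
```

```text
[[380, 241, 24, 10, 199], [415, 260, 24, 12, 207]]
```

>>> step_arm(increments=[{"delta_pos": [-0.0037, -0.0313, 0], "twist": 5, "grip": 0.5}, {"delta_pos": [-0.0037, -0.0313, 0], "twist": 0, "grip": 0.5}, {"delta_pos": [-0.0037, -0.0313, 0], "twist": 0, "grip": 0.5}, {"delta_pos": [-0.0037, -0.0313, 0], "twist": 0, "grip": 0.5}, {"delta_pos": [-0.0037, -0.0313, 0], "twist": 0, "grip": 0.5}, {"delta_pos": [-0.0037, -0.0313, 0], "twist": 0, "grip": 0.5}, {"delta_pos": [-0.0037, -0.0313, 0], "twist": 0, "grip": 0.5}, {"delta_pos": [-0.0037, -0.0313, 0], "twist": 0, "grip": 0.5}, {"delta_pos": [-0.0037, -0.0313, 0], "twist": 0, "grip": 0.5}, {"delta_pos": [-0.0037, -0.0313, 0], "twist": 0, "grip": 0.5}])

```text
clock: 11.85
position: [0.5897, -0.2327, 0.2385]
ee_rot: [0.511, 0.49, 0.509, -0.489]
contact_force: [0.4, 0.9, 0.8]
width: 0.0423
```

>>> step_arm(increments=[{"delta_pos": [-0.0037, -0.0313, 0], "twist": 0, "grip": 0.5}, {"delta_pos": [-0.0037, -0.0313, 0], "twist": 0, "grip": 0.5}, {"delta_pos": [-0.0037, -0.0313, 0], "twist": 0, "grip": 0.5}, {"delta_pos": [-0.0037, -0.0313, 0], "twist": 0, "grip": 0.5}, {"delta_pos": [-0.0037, -0.0313, 0], "twist": 0, "grip": 0.5}, {"delta_pos": [0, 0, 0], "twist": 0, "grip": 0.5}, {"delta_pos": [0, 0, 0], "twist": 0, "grip": 0.5}])

```text
clock: 12.43
position: [0.5709, -0.3895, 0.2376]
ee_rot: [0.51, 0.49, 0.509, -0.49]
contact_force: [0.1, 0.7, -0.5]
width: 0.0424
```

>>> step_arm(increments=[{"delta_pos": [0, 0.003, -0.035], "twist": 0, "grip": 0.5}, {"delta_pos": [0, 0, -0.035], "twist": 0, "grip": 0.5}, {"delta_pos": [0, 0, -0.035], "twist": 0, "grip": 0.5}, {"delta_pos": [0, 0, -0.035], "twist": 0, "grip": 0.5}, {"delta_pos": [0, 0, -0.035], "twist": 0, "grip": 0.5}, {"delta_pos": [0, 0, -0.035], "twist": 0, "grip": 0.5}, {"delta_pos": [0, 0, -0.017], "twist": 0, "grip": 0.5}, {"delta_pos": [0, 0, -0.003], "twist": 0, "grip": 0.5}, {"delta_pos": [0, 0, 0], "twist": 0, "grip": 0.0}, {"delta_pos": [0, 0, 0], "twist": 0, "grip": 0.0}])

```text
clock: 13.27
position: [0.5726, -0.3845, 0.0089]
ee_rot: [0.512, 0.489, 0.509, -0.489]
contact_force: [0.7, -0.3, -1.6]
width: 0.0249
```

>>> step_arm(increments=[{"delta_pos": [0, 0, 0], "twist": 0, "grip": 0.0}, {"delta_pos": [0, 0, 0], "twist": 0, "grip": 0.0}, {"delta_pos": [0, 0, 0.03], "twist": 0, "grip": 0.0}, {"delta_pos": [0, 0, 0.035], "twist": 0, "grip": 0.0}, {"delta_pos": [0, 0, 0.035], "twist": 0, "grip": 0.0}, {"delta_pos": [0, 0, 0.035], "twist": 0, "grip": 0.0}, {"delta_pos": [0, 0, 0.035], "twist": 0, "grip": 0.0}, {"delta_pos": [0, 0, 0.035], "twist": -5, "grip": 0.0}, {"delta_pos": [0, 0, 0.025], "twist": 0, "grip": 0.0}, {"delta_pos": [0, 0, 0], "twist": 0, "grip": 0.0}])

```text
clock: 14.1
position: [0.5737, -0.3865, 0.2463]
ee_rot: [0.494, 0.512, 0.483, -0.511]
contact_force: [0.4, -1.0, 0.4]
width: 0.0251
```

>>> step_arm(increments=[{"delta_pos": [0, 0.03, 0], "twist": 0, "grip": 0.0}, {"delta_pos": [0, 0.031, 0], "twist": 0, "grip": 0.0}, {"delta_pos": [0, 0.031, 0], "twist": 0, "grip": 0.0}, {"delta_pos": [0, 0.031, 0], "twist": 0, "grip": 0.0}, {"delta_pos": [0, 0.031, 0], "twist": 0, "grip": 0.0}, {"delta_pos": [0, 0.031, 0], "twist": 0, "grip": 0.0}, {"delta_pos": [0, 0.031, 0], "twist": 0, "grip": 0.0}, {"delta_pos": [0, 0.031, 0], "twist": 0, "grip": 0.0}, {"delta_pos": [0, 0.031, 0], "twist": 0, "grip": 0.0}, {"delta_pos": [0, 0.031, 0], "twist": 0, "grip": 0.0}])

```text
clock: 14.93
position: [0.5706, -0.0739, 0.2373]
ee_rot: [0.489, 0.511, 0.488, -0.511]
contact_force: [1.4, 0.2, -0.7]
width: 0.025
```

>>> step_arm(increments=[{"delta_pos": [0, 0.031, 0], "twist": 0, "grip": 0.0}, {"delta_pos": [0, 0.031, 0], "twist": 0, "grip": 0.0}, {"delta_pos": [-0.004, 0.031, 0], "twist": 0, "grip": 0.0}, {"delta_pos": [-0.004, 0.031, 0], "twist": 0, "grip": 0.0}, {"delta_pos": [0, 0.006, 0], "twist": 0, "grip": 0.0}, {"delta_pos": [0, 0, 0], "twist": 0, "grip": 0.0}, {"delta_pos": [0, 0, 0], "twist": 0, "grip": 0.0}])

```text
clock: 15.52
position: [0.5631, 0.0543, 0.2373]
ee_rot: [-0.489, -0.511, -0.488, 0.511]
contact_force: [-0.4, 0.2, -1.1]
width: 0.0248
```

```bash
python3 - <<'E'
from h import *
st()
d=shot("side","s4",(180,100,440,295),3)
E
```

```text
t 15.52 pos [0.5631 0.0543 0.2373] jaw -2.5 q [-0.03  0.26  1.51 -0.    1.37  0.02] F [-0.4  0.2 -1.1] w 0.0248
```

View pics/s4.png

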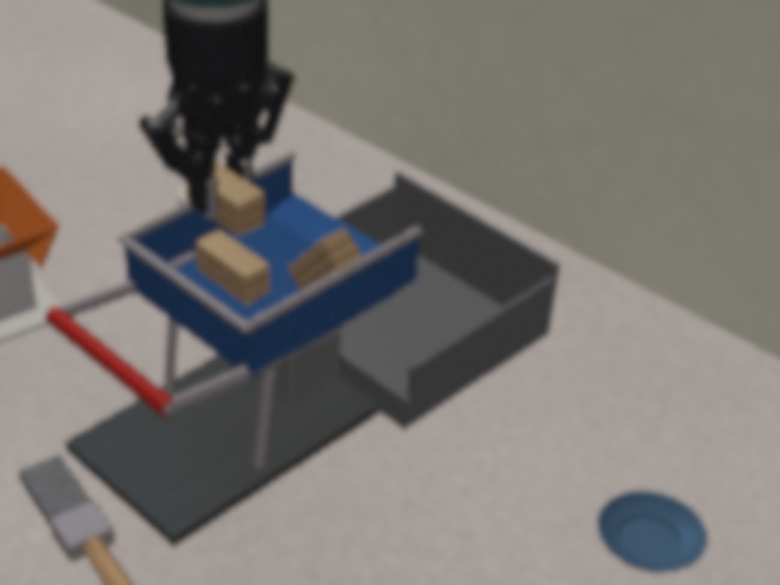

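```bash
python3 - <<'E'
from h import *
d=load("s4")
for p in[(232,258),(325,252),(197,240),(270,278),(240,185)]: print(p,w(d,p[0]/3+180,p[1]/3+100,.17).round(3))
print(px(d,[.628,.082,.17]),px(d,[.563,.054,.25]))
d=shot("top","t5",(215,150,310,270),5)
E
```

```text
(232, 258) [0.584 0.065 0.17 ]
(325, 252) [0.646 0.018 0.17 ]
(197, 240) [0.58  0.104 0.17 ]
(270, 278) [0.588 0.024 0.17 ]
(240, 185) [0.663 0.14  0.17 ]
[[265.50509577 176.08333289]] [[253.19299656 164.28136081]]
```

View pics/t5.png

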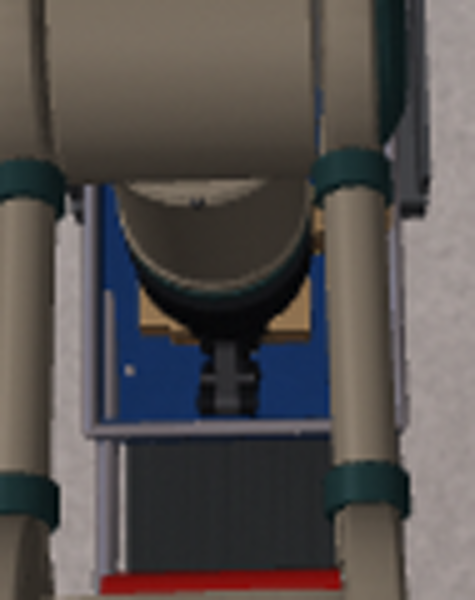

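B (232,262) has moved back to about (0.584, 0.065), which looks like the announced knock. C is still at the front right. The front left is free, so A goes there.

>>> step_arm(increments=[{"delta_pos": [0.025, 0.01, 0], "twist": 0, "grip": 0.0}, {"delta_pos": [0.025, 0.01, 0], "twist": 0, "grip": 0.0}, {"delta_pos": [0.026, 0.011, 0], "twist": 0, "grip": 0.0}, {"delta_pos": [0, 0, 0], "twist": 0, "grip": 0.0}, {"delta_pos": [0, 0, -0.02], "twist": 0, "grip": 0.0}, {"delta_pos": [0, 0, -0.02], "twist": 0, "grip": 0.0}, {"delta_pos": [0, 0, -0.02], "twist": 0, "grip": 0.0}, {"delta_pos": [0, 0, -0.02], "twist": 0, "grip": 0.0}, {"delta_pos": [0, 0, -0.006], "twist": 0, "grip": 0.0}, {"delta_pos": [0, 0, 0], "twist": 0, "grip": 0.0}])

```text
clock: 16.45
position: [0.6377, 0.0841, 0.149]
ee_rot: [-0.487, -0.51, -0.489, 0.513]
contact_force: [0.5, -0.6, -0.5]
width: 0.0249
```

>>> step_arm(increments=[{"delta_pos": [0, 0, 0], "twist": 0, "grip": 0.38}, {"delta_pos": [0, 0, 0], "twist": 0, "grip": 0.38}, {"delta_pos": [0, 0, 0], "twist": 0, "grip": 0.38}, {"delta_pos": [0, 0, 0.03], "twist": 0, "grip": 0.38}, {"delta_pos": [0, 0, 0.03], "twist": 0, "grip": 0.38}, {"delta_pos": [0, 0, 0.03], "twist": 0, "grip": 0.38}, {"delta_pos": [-0.02, 0, 0.03], "twist": 0, "grip": 0.5}, {"delta_pos": [-0.035, 0, 0], "twist": 0, "grip": 0.5}, {"delta_pos": [-0.035, 0, 0], "twist": 0, "grip": 0.5}, {"delta_pos": [-0.035, 0, 0], "twist": 0, "grip": 0.5}])

```text
clock: 17.28
position: [0.5136, 0.0856, 0.273]
ee_rot: [0.489, 0.512, 0.488, -0.51]
contact_force: [0.5, 0.4, -0.7]
width: 0.0427
```

>>> step_arm(increments=[{"delta_pos": [-0.035, -0.01, 0], "twist": 0, "grip": 0.5}, {"delta_pos": [-0.035, -0.02, 0], "twist": 0, "grip": 0.5}, {"delta_pos": [-0.005, 0, 0], "twist": 0, "grip": 0.5}, {"delta_pos": [0, 0, 0], "twist": 0, "grip": 0.5}, {"delta_pos": [0, 0, 0], "twist": 0, "grip": 0.5}])

```text
clock: 17.7
position: [0.4403, 0.0556, 0.2726]
ee_rot: [0.489, 0.513, 0.487, -0.51]
contact_force: [0.5, 0.6, 0.1]
width: 0.0429
```

```bash
python3 - <<'E'
from h import *
st()
d=shot("side","s6",(180,100,440,295),3)
E
```

```text
t 17.7 pos [0.4403 0.0556 0.2726] jaw -2.6 q [-0.03  0.05  1.69  0.    1.4   0.01] F [0.5 0.6 0.1] w 0.0429
```

View pics/s6.png

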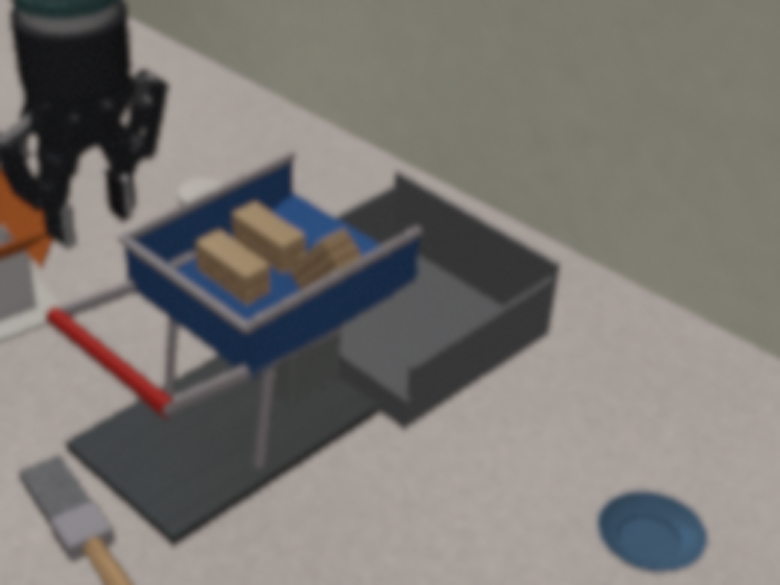

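All three offcuts lie in the tub and the gripper is above the red bar. I'll grip the bar.

>>> step_arm(increments=[{"delta_pos": [0, 0, -0.035], "twist": 0, "grip": 0.5}, {"delta_pos": [0, 0, -0.035], "twist": 0, "grip": 0.5}, {"delta_pos": [0, 0, -0.035], "twist": 0, "grip": 0.5}, {"delta_pos": [0, 0, -0.025], "twist": 0, "grip": 0.5}, {"delta_pos": [0, 0, -0.011], "twist": 0, "grip": 0.5}, {"delta_pos": [0, 0, 0], "twist": 0, "grip": 0.0}, {"delta_pos": [0, 0, 0], "twist": 0, "grip": 0.0}, {"delta_pos": [0, 0, 0], "twist": 0, "grip": 0.0}, {"delta_pos": [0, 0, 0], "twist": 0, "grip": 0.0}, {"delta_pos": [0, 0, 0], "twist": 0, "grip": 0.0}], force=70)

```text
clock: 18.58
position: [0.4425, 0.0557, 0.1312]
ee_rot: [0.49, 0.513, 0.487, -0.51]
contact_force: [6.1, 0.8, -7.2]
width: 0.0135
```

```bash
python3 - <<'E'
from h import *
st()
ph=np.pi-np.arctan2(45,215); r=np.hypot(.215,.045); th=np.arange(0,1.21,.05)
x=r*np.cos(ph-th);z=r*np.sin(ph-th); yaw=np.radians(-2.7)
for a,dx,dz in zip(th[1:],np.diff(x),np.diff(z)): print(round(a,2),[round(dx*np.cos(yaw),4),round(dx*np.sin(yaw),4),round(dz,4)])
E
```

```text
t 18.58 pos [0.4425 0.0557 0.1312] jaw -2.6 q [-0.03  0.16  1.93  0.    1.04  0.01] F [ 6.1  0.8 -7.2] w 0.0135
0.05 [np.float64(0.0025), np.float64(-0.0001), np.float64(0.0107)]
0.1 [np.float64(0.003), np.float64(-0.0001), np.float64(0.0106)]
0.15 [np.float64(0.0036), np.float64(-0.0002), np.float64(0.0104)]
0.2 [np.float64(0.0041), np.float64(-0.0002), np.float64(0.0102)]
0.25 [np.float64(0.0046), np.float64(-0.0002), np.float64(0.01)]
0.3 [np.float64(0.0051), np.float64(-0.0002), np.float64(0.0097)]
0.35 [np.float64(0.0056), np.float64(-0.0003), np.float64(0.0095)]
0.4 [np.float64(0.006), np.float64(-0.0003), np.float64(0.0092)]
0.45 [np.float64(0.0065), np.float64(-0.0003), np.float64(0.0089)]
0.5 [np.float64(0.0069), np.float64(-0.0003), np.float64(0.0085)]
0.55 [np.float64(0.0073), np.float64(-0.0003), np.float64(0.0082)]
0.6 [np.float64(0.0077), np.float64(-0.0004), np.float64(0.0078)]
0.65 [np.float64(0.0081), np.float64(-0.0004), np.float64(0.0074)]
0.7 [np.float64(0.0085), np.float64(-0.0004), np.float64(0.007)]
0.75 [np.float64(0.0088), np.float64(-0.0004), np.float64(0.0066)]
0.8 [np.float64(0.0091), np.float64(-0.0004), np.float64(0.0061)]
0.85 [np.float64(0.0094), np.float64(-0.0004), np.float64(0.0056)]
0.9 [np.float64(0.0097), np.float64(-0.0005), np.float64(0.0052)]
0.95 [np.float64(0.0099), np.float64(-0.0005), np.float64(0.0047)]
1.0 [np.float64(0.0101), np.float64(-0.0005), np.float64(0.0042)]
1.05 [np.float64(0.0103), np.float64(-0.0005), np.float64(0.0037)]
1.1 [np.float64(0.0105), np.float64(-0.0005), np.float64(0.0031)]
1.15 [np.float64(0.0107), np.float64(-0.0005), np.float64(0.0026)]
1.2 [np.float64(0.0108), np.float64(-0.0005), np.float64(0.0021)]
```

>>> step_arm(increments=[{"delta_pos": [0.0025, 0, 0.0107], "twist": 0, "grip": 0.0}, {"delta_pos": [0.003, 0, 0.0106], "twist": 0, "grip": 0.0}, {"delta_pos": [0.0036, -0.0005, 0.0104], "twist": 0, "grip": 0.0}, {"delta_pos": [0.0041, 0, 0.0102], "twist": 0, "grip": 0.0}, {"delta_pos": [0.0046, 0, 0.01], "twist": 0, "grip": 0.0}, {"delta_pos": [0.0051, -0.0005, 0.0097], "twist": 0, "grip": 0.0}, {"delta_pos": [0.0056, 0, 0.0095], "twist": 0, "grip": 0.0}, {"delta_pos": [0.006, -0.0005, 0.0092], "twist": 0, "grip": 0.0}, {"delta_pos": [0.0065, -0.0005, 0.0089], "twist": 0, "grip": 0.0}, {"delta_pos": [0.0069, 0, 0.0085], "twist": 0, "grip": 0.0}])

```text
clock: 19.42
position: [0.4874, 0.054, 0.2279]
ee_rot: [0.488, 0.511, 0.489, -0.511]
contact_force: [2.7, 1.3, -7.5]
width: 0.0139
```

>>> step_arm(increments=[{"delta_pos": [0.0073, -0.0005, 0.0082], "twist": 0, "grip": 0.0}, {"delta_pos": [0.0077, 0, 0.0078], "twist": 0, "grip": 0.0}, {"delta_pos": [0.0081, -0.0005, 0.0074], "twist": 0, "grip": 0.0}, {"delta_pos": [0.0085, -0.0005, 0.007], "twist": 0, "grip": 0.0}, {"delta_pos": [0.0088, -0.0005, 0.0066], "twist": 0, "grip": 0.0}, {"delta_pos": [0.0091, 0, 0.0061], "twist": 0, "grip": 0.0}, {"delta_pos": [0.0094, -0.0005, 0.0056], "twist": 0, "grip": 0.0}, {"delta_pos": [0.0097, -0.0005, 0.0052], "twist": 0, "grip": 0.0}, {"delta_pos": [0.0099, -0.0005, 0.0047], "twist": 0, "grip": 0.0}, {"delta_pos": [0.0101, -0.0005, 0.0042], "twist": 0, "grip": 0.0}])

```text
clock: 20.25
position: [0.5713, 0.0508, 0.2943]
ee_rot: [-0.487, -0.51, -0.491, 0.512]
contact_force: [-9.8, 2.6, 11.7]
width: 0.0138
```

>>> step_arm(increments=[{"delta_pos": [0.0103, -0.0005, 0.0037], "twist": 0, "grip": 0.0}, {"delta_pos": [0.0105, -0.0005, 0.0031], "twist": 0, "grip": 0.0}, {"delta_pos": [0, 0, 0], "twist": 0, "grip": 0.0}, {"delta_pos": [0, 0, 0], "twist": 0, "grip": 0.0}, {"delta_pos": [0, 0, 0], "twist": 0, "grip": 0.0}, {"delta_pos": [0, 0, 0], "twist": 0, "grip": 0.0}, {"delta_pos": [0, 0, 0], "twist": 0, "grip": 0.0}, {"delta_pos": [0, 0, 0], "twist": 0, "grip": 0.0}])

```text
clock: 20.92
position: [0.596, 0.0498, 0.3019]
ee_rot: [0.489, 0.512, 0.488, -0.51]
contact_force: [-3.6, 2.7, 10.2]
width: 0.0135
```

```bash
python3 - <<'E'
from h import *
st()
d=shot("side","s7",(180,100,440,295),3)
E
```

```text
t 20.92 pos [0.596  0.0498 0.3019] jaw -2.6 q [-0.03  0.28  1.33  0.    1.53  0.01] F [-3.6  2.7 10.2] w 0.0135
```

View pics/s7.png

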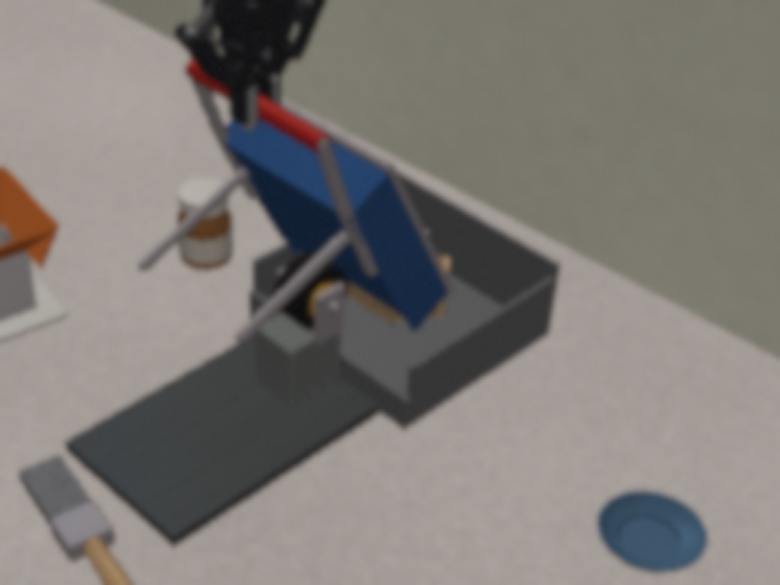

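Tipped to about 1.1 rad. Sandstone shows in the bin at (370,305) and (445,265). A little more tilt, then lower.

>>> step_arm(increments=[{"delta_pos": [0.0107, -0.0005, 0.0026], "twist": 0, "grip": 0.0}, {"delta_pos": [0, 0, 0], "twist": 0, "grip": 0.0}, {"delta_pos": [0, 0, 0], "twist": 0, "grip": 0.0}, {"delta_pos": [0, 0, 0], "twist": 0, "grip": 0.0}, {"delta_pos": [0, 0, 0], "twist": 0, "grip": 0.0}, {"delta_pos": [-0.0107, 0.0005, -0.0026], "twist": 0, "grip": 0.0}, {"delta_pos": [-0.0105, 0.0005, -0.0031], "twist": 0, "grip": 0.0}, {"delta_pos": [-0.0103, 0.0005, -0.0037], "twist": 0, "grip": 0.0}, {"delta_pos": [-0.0101, 0.0005, -0.0042], "twist": 0, "grip": 0.0}, {"delta_pos": [-0.0099, 0.0005, -0.0047], "twist": 0, "grip": 0.0}])

```text
clock: 21.8
position: [0.5572, 0.0509, 0.2851]
ee_rot: [0.491, 0.513, 0.487, -0.509]
contact_force: [0.1, 0.3, 2.8]
width: 0.0133
```

>>> step_arm(increments=[{"delta_pos": [-0.0097, 0.0005, -0.0052], "twist": 0, "grip": 0.0}, {"delta_pos": [-0.0094, 0.0005, -0.0056], "twist": 0, "grip": 0.0}, {"delta_pos": [-0.0091, 0, -0.0061], "twist": 0, "grip": 0.0}, {"delta_pos": [-0.0088, 0.0005, -0.0066], "twist": 0, "grip": 0.0}, {"delta_pos": [-0.0085, 0.0005, -0.007], "twist": 0, "grip": 0.0}, {"delta_pos": [-0.0081, 0.0005, -0.0074], "twist": 0, "grip": 0.0}, {"delta_pos": [-0.0077, 0, -0.0078], "twist": 0, "grip": 0.0}, {"delta_pos": [-0.0073, 0.0005, -0.0082], "twist": 0, "grip": 0.0}, {"delta_pos": [-0.0069, 0, -0.0085], "twist": 0, "grip": 0.0}, {"delta_pos": [-0.0065, 0.0005, -0.0089], "twist": 0, "grip": 0.0}])

```text
clock: 22.63
position: [0.4752, 0.0542, 0.2123]
ee_rot: [0.49, 0.513, 0.487, -0.51]
contact_force: [1.0, 0.8, 0.6]
width: 0.0132
```

>>> step_arm(increments=[{"delta_pos": [-0.006, 0.0005, -0.0092], "twist": 0, "grip": 0.0}, {"delta_pos": [-0.0056, 0, -0.0095], "twist": 0, "grip": 0.0}, {"delta_pos": [-0.0051, 0.0005, -0.0097], "twist": 0, "grip": 0.0}, {"delta_pos": [-0.0046, 0, -0.01], "twist": 0, "grip": 0.0}, {"delta_pos": [-0.0041, 0, -0.0102], "twist": 0, "grip": 0.0}, {"delta_pos": [-0.0036, 0.0005, -0.0104], "twist": 0, "grip": 0.0}, {"delta_pos": [-0.003, 0, -0.0106], "twist": 0, "grip": 0.0}, {"delta_pos": [-0.0025, 0, -0.0105], "twist": 0, "grip": 0.0}, {"delta_pos": [0, 0, 0], "twist": 0, "grip": 0.0}, {"delta_pos": [0, 0, 0], "twist": 0, "grip": 0.0}])

```text
clock: 23.47
position: [0.4424, 0.0555, 0.1347]
ee_rot: [0.491, 0.513, 0.486, -0.509]
contact_force: [-2.3, 1.1, 16.8]
width: 0.0137
```

```bash
python3 - <<'E'
from h import *
st()
d=shot("side","s8",(180,100,440,295),3)
E
```

```text
t 23.47 pos [0.4424 0.0555 0.1347] jaw -2.6 q [-0.03  0.16  1.92 -0.    1.05  0.01] F [-2.3  1.1 16.8] w 0.0137
```

View pics/s8.png

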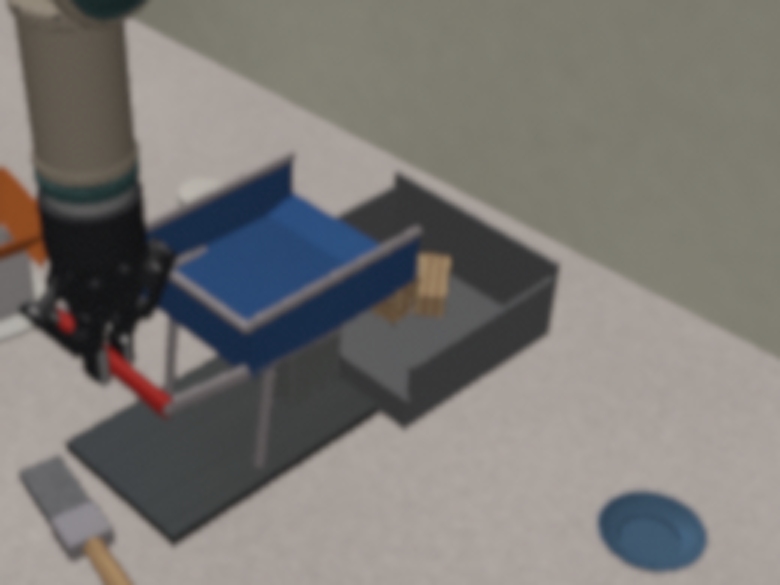

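Tub down, empty, with the legs taking the load (16.8 N). Two offcuts show in the bin and the third is hidden behind the tub wall. I'll release the bar and rise.

>>> step_arm(increments=[{"delta_pos": [0, 0, 0.001], "twist": 0, "grip": 0.6}, {"delta_pos": [0, 0, 0], "twist": 0, "grip": 0.6}, {"delta_pos": [0, 0, 0], "twist": 0, "grip": 0.6}, {"delta_pos": [0, 0, 0], "twist": 0, "grip": 0.6}, {"delta_pos": [0, 0, 0.02], "twist": 0, "grip": 0.6}, {"delta_pos": [0, 0, 0.03], "twist": 0, "grip": 0.6}, {"delta_pos": [0, 0, 0.03], "twist": 0, "grip": 0.6}, {"delta_pos": [0, -0.02, 0.03], "twist": 0, "grip": 0.6}, {"delta_pos": [0, -0.035, 0], "twist": 6, "grip": 0.5}, {"delta_pos": [0, -0.035, 0], "twist": 6, "grip": 0.5}])

```text
clock: 24.35
position: [0.4404, -0.0346, 0.2433]
ee_rot: [0.542, 0.456, 0.539, -0.455]
contact_force: [0.4, 0.5, -0.5]
width: 0.0429
```

>>> step_arm(increments=[{"delta_pos": [0.012, -0.03, 0], "twist": 0, "grip": 0.5}, {"delta_pos": [0.012, -0.03, 0], "twist": 0, "grip": 0.5}, {"delta_pos": [0.012, -0.03, 0], "twist": 0, "grip": 0.5}, {"delta_pos": [0.012, -0.03, 0], "twist": 0, "grip": 0.5}, {"delta_pos": [0.012, -0.03, 0], "twist": 0, "grip": 0.5}, {"delta_pos": [0, 0, 0], "twist": 0, "grip": 0.5}])

```text
clock: 24.85
position: [0.5015, -0.1897, 0.2404]
ee_rot: [0.539, 0.458, 0.537, -0.459]
contact_force: [0.8, -0.3, 0.0]
width: 0.0426
```

```bash
python3 - <<'E'
from h import *
st()
d=shot("top","t9",(220,110,460,290),3.3)
e=shot("side","s9")
E
```

```text
t 24.85 pos [ 0.5015 -0.1897  0.2404] jaw 9.1 q [-0.49  0.21  1.57 -0.    1.36 -0.65] F [ 0.8 -0.3  0. ] w 0.0426
```

View pics/t9.png

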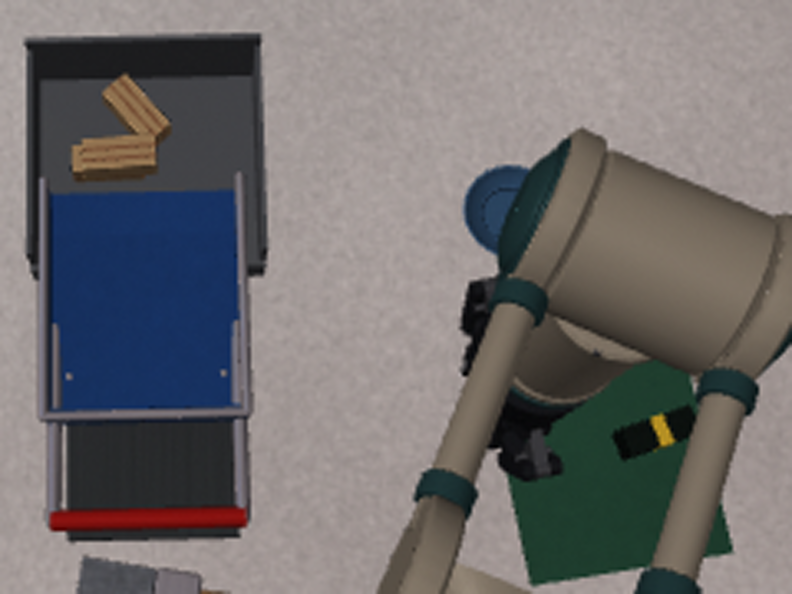

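Two offcuts are in the bin at (135,105) and (115,155). The third must be checked, since the strip just under the tub's front is hidden. I'll check numerically with the earlier side pictures.

```bash
python3 - <<'E'
from h import *
for n in("s7","s8","s9"):
    d=load(n);h=cv2.cvtColor(d["img"],cv2.COLOR_RGB2HSV).astype(int)
    m=(h[...,0]>8)&(h[...,0]<20)&(h[...,1]>75)&(h[...,2]>60);m[:160]=0;m[260:]=0;m[:,:255]=0;m[:,380:]=0
    k,l,s,c=cv2.connectedComponentsWithStats(m.astype(np.uint8))
    for i in range(1,k):
        if s[i][4]>8: print(n,s[i].tolist(),w(d,*c[i],.03).round(3))
d=load("s9"); print("near wall corners px",px(d,[[.675,.14,.039],[.666,-.056,.039]]).round(0).tolist())
d=load("t9")
for p in [(135,105),(115,155)]: print(w(d,p[0]/3.3+220,p[1]/3.3+110,.03).round(3))
o=[]
for n in("s7","s9"):
    o.append(cv2.resize(load(n)["img"][175:240,255:345,::-1],None,fx=6,fy=6,interpolation=cv2.INTER_CUBIC)[:,:395 if n=="s9" else 540])
cv2.imwrite("pics/c2.png",cv2.resize(np.hstack(o),None,fx=.84,fy=.84))
E
```

```text
s7 [327, 185, 3, 5, 13] [0.859 0.057 0.03 ]
s7 [283, 194, 8, 11, 30] [0.729 0.107 0.03 ]
s7 [296, 196, 17, 11, 49] [0.757 0.061 0.03 ]
s8 [305, 184, 25, 23, 273] [0.808 0.043 0.03 ]
near wall corners px [[264.0, 199.0], [313.0, 233.0]]
[0.83  0.049 0.03 ]
[0.782 0.07  0.03 ]
```

View pics/c2.png

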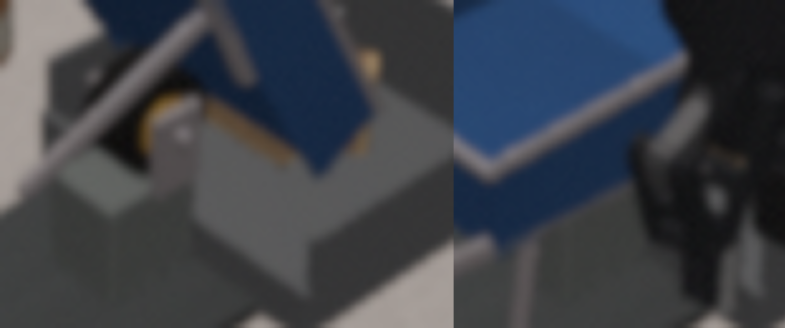

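```bash
python3 - <<'E'
from h import *
a=cv2.resize(load("t9")["img"][118:172,226:304,::-1],None,fx=5.5,fy=5.5,interpolation=cv2.INTER_CUBIC)
b=cv2.resize(load("s8")["img"][175:220,290:350,::-1],None,fx=6.1,fy=6.1,interpolation=cv2.INTER_CUBIC)
o=np.zeros((300,800,3),np.uint8);o[:a.shape[0],:a.shape[1]]=a[:300];o[:b.shape[0],432:432+b.shape[1]]=b[:300]
cv2.imwrite("pics/c3.png",np.clip(o.astype(float)*1.5,0,255).astype(np.uint8))
E
```

```text
(no output)
```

View pics/c3.png

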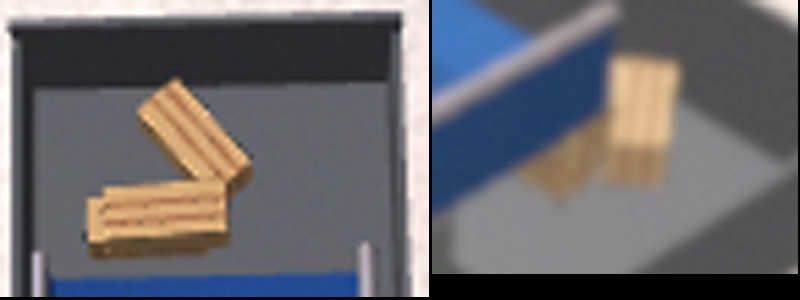

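The near billet is stacked on another one, which sticks out underneath at (95,225), so all three offcuts are in the bin. On to keeper 1.

>>> step_arm(increments=[{"delta_pos": [0.0154, -0.0275, 0], "twist": 0, "grip": 0.5}, {"delta_pos": [0.0154, -0.0275, 0], "twist": 0, "grip": 0.5}, {"delta_pos": [0.0154, -0.0275, 0], "twist": 0, "grip": 0.5}, {"delta_pos": [0.0154, -0.0275, 0], "twist": 0, "grip": 0.5}, {"delta_pos": [0, 0, -0.035], "twist": 0, "grip": 0.5}, {"delta_pos": [0, 0, -0.035], "twist": 0, "grip": 0.5}, {"delta_pos": [0, 0, -0.035], "twist": 0, "grip": 0.5}, {"delta_pos": [0, 0, -0.035], "twist": 0, "grip": 0.5}, {"delta_pos": [0, 0, -0.035], "twist": 0, "grip": 0.5}, {"delta_pos": [0, 0, -0.035], "twist": 0, "grip": 0.5}])

```text
clock: 25.78
position: [0.5603, -0.2921, 0.03]
ee_rot: [0.539, 0.458, 0.54, -0.457]
contact_force: [-0.5, -0.4, 0.1]
width: 0.0426
```

>>> step_arm(increments=[{"delta_pos": [0, 0, -0.018], "twist": 0, "grip": 0.5}, {"delta_pos": [0, 0, -0.004], "twist": 0, "grip": 0.5}, {"delta_pos": [0, 0, 0], "twist": 0, "grip": 0.0}, {"delta_pos": [0, 0, 0], "twist": 0, "grip": 0.0}, {"delta_pos": [0, 0, 0], "twist": 0, "grip": 0.0}, {"delta_pos": [0, 0, 0], "twist": 0, "grip": 0.0}, {"delta_pos": [0, 0, 0], "twist": 0, "grip": 0.0}])

```text
clock: 26.37
position: [0.5615, -0.2944, 0.0108]
ee_rot: [0.54, 0.458, 0.538, -0.458]
contact_force: [-0.3, -0.2, -1.2]
width: 0.0248
```

>>> step_arm(increments=[{"delta_pos": [0, 0, 0.035], "twist": 0, "grip": 0.0}, {"delta_pos": [0, 0, 0.035], "twist": 0, "grip": 0.0}, {"delta_pos": [0, 0, 0.035], "twist": 0, "grip": 0.0}, {"delta_pos": [0, 0, 0.035], "twist": 0, "grip": 0.0}, {"delta_pos": [0, 0, 0.035], "twist": 0, "grip": 0.0}, {"delta_pos": [-0.01, 0.02, 0.035], "twist": 0, "grip": 0.0}, {"delta_pos": [-0.014, 0.028, 0.03], "twist": 0, "grip": 0.0}, {"delta_pos": [-0.014, 0.028, 0], "twist": 0, "grip": 0.0}, {"delta_pos": [-0.014, 0.028, 0], "twist": 0, "grip": 0.0}, {"delta_pos": [-0.014, 0.028, 0], "twist": 0, "grip": 0.0}])

```text
clock: 27.2
position: [0.4946, -0.1622, 0.2497]
ee_rot: [0.54, 0.458, 0.538, -0.458]
contact_force: [-0.3, 0.1, -1.5]
width: 0.0242
```

```bash
python3 -c "from h import *;st()"
```

```text
t 27.2 pos [ 0.4946 -0.1622  0.2497] jaw 9.3 q [-0.45  0.18  1.59  0.    1.37 -0.61] F [-0.3  0.1 -1.5] w 0.0242
```

>>> step_arm(increments=[{"delta_pos": [0, 0.031, 0], "twist": 0, "grip": 0.0}, {"delta_pos": [0, 0.031, 0], "twist": 7, "grip": 0.0}, {"delta_pos": [0, 0.031, 0], "twist": 7, "grip": 0.0}, {"delta_pos": [0, 0.031, 0], "twist": 7, "grip": 0.0}, {"delta_pos": [0, 0.031, 0], "twist": 7, "grip": 0.0}, {"delta_pos": [0, 0.031, 0], "twist": 7, "grip": 0.0}, {"delta_pos": [0, 0.031, 0], "twist": 7, "grip": 0.0}, {"delta_pos": [0, 0.031, 0], "twist": 7, "grip": 0.0}, {"delta_pos": [0, 0.031, 0], "twist": 7, "grip": 0.0}, {"delta_pos": [0, 0.031, 0], "twist": 7, "grip": 0.0}])

```text
clock: 28.03
position: [0.4949, 0.1483, 0.249]
ee_rot: [0.7, 0.107, 0.699, -0.106]
contact_force: [0.9, -0.5, -1.9]
width: 0.0248
```

>>> step_arm(increments=[{"delta_pos": [0, 0.031, 0], "twist": 7, "grip": 0.0}, {"delta_pos": [0, 0.031, 0], "twist": 0, "grip": 0.0}, {"delta_pos": [0, 0.031, 0], "twist": 0, "grip": 0.0}, {"delta_pos": [0, 0.031, 0], "twist": 0, "grip": 0.0}, {"delta_pos": [0, 0.031, 0], "twist": 0, "grip": 0.0}, {"delta_pos": [0, 0.03, 0], "twist": 0, "grip": 0.0}, {"delta_pos": [0, 0, 0], "twist": 0, "grip": 0.0}, {"delta_pos": [0, 0, 0], "twist": 0, "grip": 0.0}, {"delta_pos": [0, 0, 0], "twist": 0, "grip": 0.0}])

```text
clock: 28.78
position: [0.4951, 0.3314, 0.2484]
ee_rot: [0.704, 0.065, 0.704, -0.066]
contact_force: [-0.9, -0.6, -1.3]
width: 0.0245
```

```bash
python3 - <<'E'
from h import *
st()
d=shot("side","s10",(120,110,240,220),5.4)
e=shot("top","t10")
E
```

```text
t 28.78 pos [0.4951 0.3314 0.2484] jaw 79.4 q [ 0.47  0.3   1.43 -0.    1.41 -0.91] F [-0.9 -0.6 -1.3] w 0.0245
```

View pics/s10.png

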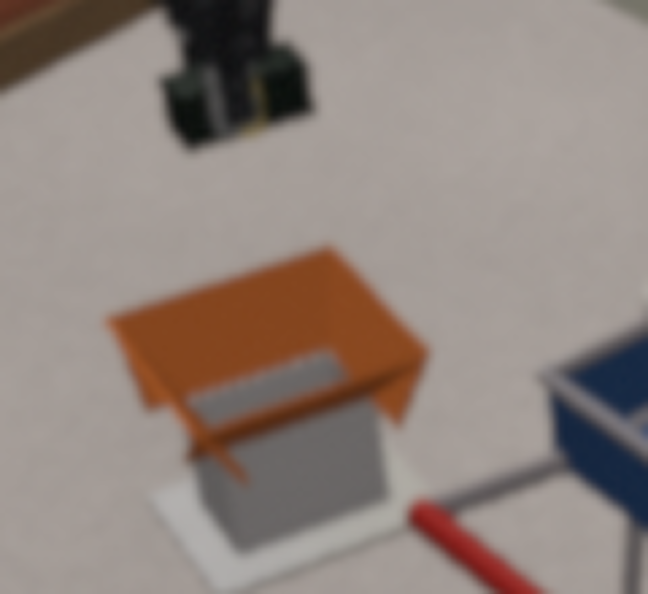

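The keeper is held level above the funnel. The band is at (258,103), a little to +x of the fingers. Funnel corners: (107,320), (330,247), (427,352), (190,455).

```bash
python3 - <<'E'
from h import *
d=load("s10"); f=lambda x,y:((x+.5)/5.4-.5+120,(y+.5)/5.4-.5+110)
P=np.array([w(d,*f(*p),.115) for p in[(107,320),(330,247),(427,352),(190,455)]]);print(P.round(3).tolist(),P.mean(0))
# throat far edge at z .075
print([w(d,*f(*p),.075).round(3).tolist() for p in[(188,395),(335,350)]])
# billet side-facing lower corners, z~.247 (bottom)
z=.2484-.005
print("low corners",[w(d,*f(*p),z).round(3).tolist() for p in[(190,148),(312,110)]])
E
```

```text
[[0.451, 0.408, 0.115], [0.575, 0.385, 0.115], [0.553, 0.27, 0.115], [0.418, 0.281, 0.115]] [0.49923656 0.33599336 0.115     ]
[[0.471, 0.374, 0.075], [0.55, 0.354, 0.075]]
low corners [[0.472, 0.326, 0.243], [0.534, 0.316, 0.243]]
```

>>> step_arm(increments=[{"delta_pos": [-0.002, 0.004, -0.03], "twist": 0, "grip": 0.0}, {"delta_pos": [0, 0, -0.03], "twist": 0, "grip": 0.0}, {"delta_pos": [0, 0, -0.03], "twist": 0, "grip": 0.0}, {"delta_pos": [0, 0, -0.03], "twist": 0, "grip": 0.0}, {"delta_pos": [0, 0, -0.02], "twist": 0, "grip": 0.0}, {"delta_pos": [0, 0, -0.012], "twist": 0, "grip": 0.0}, {"delta_pos": [0, 0, 0], "twist": 0, "grip": 0.0}, {"delta_pos": [0, 0, 0], "twist": 0, "grip": 0.0}])

```text
clock: 29.55
position: [0.4935, 0.3348, 0.0961]
ee_rot: [0.704, 0.066, 0.704, -0.066]
contact_force: [0.4, -0.4, -1.1]
width: 0.0245
```

>>> step_arm(increments=[{"delta_pos": [0, 0, 0], "twist": 0, "grip": 0.43}, {"delta_pos": [0, 0, 0], "twist": 0, "grip": 0.43}, {"delta_pos": [0, 0, 0], "twist": 0, "grip": 0.43}, {"delta_pos": [0, 0, 0], "twist": 0, "grip": 0.43}, {"delta_pos": [0, 0, 0.03], "twist": 0, "grip": 0.43}, {"delta_pos": [0, 0, 0.03], "twist": 0, "grip": 0.43}, {"delta_pos": [0, 0, 0.03], "twist": 0, "grip": 0.43}, {"delta_pos": [0, 0, 0.03], "twist": 0, "grip": 0.43}, {"delta_pos": [0, 0, 0.03], "twist": 0, "grip": 0.5}])

```text
clock: 30.3
position: [0.4932, 0.3359, 0.2483]
ee_rot: [0.704, 0.066, 0.704, -0.065]
contact_force: [0.1, 1.0, -1.2]
width: 0.0426
```

```bash
python3 - <<'E'
from h import *
st()
d=load("t10");h=d["img"]
# keeper2 band on mat: yellow
v=cv2.cvtColor(h,cv2.COLOR_RGB2HSV).astype(int); m=(v[...,0]>20)&(v[...,0]<32)&(v[...,1]>150)&(v[...,2]>90); m[:,:340]=0
k,l,s,c=cv2.connectedComponentsWithStats(m.astype(np.uint8))
print([(s[i].tolist(),c[i].round(1),w(d,*c[i],.03).round(3)) for i in range(1,k)])
d=load("top0");print(px(d,[.501,-.389,.033]))
E
```

```text
t 30.3 pos [0.4932 0.3359 0.2483] jaw 79.3 q [ 0.48  0.3   1.43  0.    1.41 -0.9 ] F [ 0.1  1.  -1.2] w 0.0426
[([417, 235, 7, 10, 40], array([420.1, 239.8]), array([ 0.502, -0.391,  0.03 ]))]
[[419.80719497 240.13888554]]
```

>>> step_arm(increments=[{"delta_pos": [0, -0.03, 0], "twist": -6.5, "grip": 0.5}, {"delta_pos": [0, -0.03, 0], "twist": -6.5, "grip": 0.5}, {"delta_pos": [0, -0.03, 0], "twist": -6.5, "grip": 0.5}, {"delta_pos": [0, -0.03, 0], "twist": -6.5, "grip": 0.5}, {"delta_pos": [0, -0.03, 0], "twist": -6.5, "grip": 0.5}, {"delta_pos": [0, -0.03, 0], "twist": -6.5, "grip": 0.5}, {"delta_pos": [0, -0.03, 0], "twist": -6.5, "grip": 0.5}, {"delta_pos": [0, -0.03, 0], "twist": -6.5, "grip": 0.5}, {"delta_pos": [0, -0.03, 0], "twist": -6.5, "grip": 0.5}, {"delta_pos": [0, -0.03, 0], "twist": -6.3, "grip": 0.5}])

```text
clock: 31.13
position: [0.4932, 0.0345, 0.2469]
ee_rot: [0.559, 0.435, 0.558, -0.434]
contact_force: [-0.3, 0.2, 0.2]
width: 0.0423
```

>>> step_arm(increments=[{"delta_pos": [0, -0.03, 0], "twist": 0, "grip": 0.5}, {"delta_pos": [0, -0.03, 0], "twist": 0, "grip": 0.5}, {"delta_pos": [0, -0.03, 0], "twist": 0, "grip": 0.5}, {"delta_pos": [0, -0.03, 0], "twist": 0, "grip": 0.5}, {"delta_pos": [0, -0.03, 0], "twist": 0, "grip": 0.5}, {"delta_pos": [0, -0.03, 0], "twist": 0, "grip": 0.5}, {"delta_pos": [0, -0.03, 0], "twist": 0, "grip": 0.5}, {"delta_pos": [0, -0.03, 0], "twist": 0, "grip": 0.5}, {"delta_pos": [0, -0.03, 0], "twist": 0, "grip": 0.5}, {"delta_pos": [0.008, -0.03, 0], "twist": 0, "grip": 0.5}])

```text
clock: 31.97
position: [0.5002, -0.2654, 0.247]
ee_rot: [0.559, 0.433, 0.559, -0.433]
contact_force: [0.5, 0.9, -0.2]
width: 0.0426
```

>>> step_arm(increments=[{"delta_pos": [0, -0.03, 0], "twist": 0, "grip": 0.5}, {"delta_pos": [0, -0.03, 0], "twist": 0, "grip": 0.5}, {"delta_pos": [0, -0.03, 0], "twist": 0, "grip": 0.5}, {"delta_pos": [0, -0.03, 0], "twist": 0, "grip": 0.5}, {"delta_pos": [0, -0.006, -0.01], "twist": 0, "grip": 0.5}, {"delta_pos": [0, 0, 0], "twist": 0, "grip": 0.5}, {"delta_pos": [0, 0, 0], "twist": 0, "grip": 0.5}])

```text
clock: 32.55
position: [0.5009, -0.3894, 0.2354]
ee_rot: [0.558, 0.433, 0.56, -0.433]
contact_force: [-0.2, -0.5, -0.0]
width: 0.0431
```

```bash
python3 - <<'E'
from h import *
st()
def yel(n,cam,box):
    d=shot(cam,n);v=cv2.cvtColor(d["img"],cv2.COLOR_RGB2HSV).astype(int)
    m=(v[...,0]>20)&(v[...,0]<34)&(v[...,1]>120)&(v[...,2]>50)
    k,l,s,c=cv2.connectedComponentsWithStats(m.astype(np.uint8))
    print(n,[(s[i].tolist()) for i in range(1,k) if s[i][4]>3])
    return d
d=yel("t11","top",None); yel("s11","side",None)
print(px(d,[[.5,.337,.035],[.5,.337,.075]]))
cv2.imwrite("pics/c4.png",cv2.resize(d["img"][215:290,125:195,::-1],None,fx=7,fy=7,interpolation=cv2.INTER_CUBIC))
E
```

```text
t 32.55 pos [ 0.5009 -0.3894  0.2354] jaw 14.5 q [-0.77  0.37  1.36  0.    1.42 -1.02] F [-0.2 -0.5 -0. ] w 0.0431
t11 [[417, 235, 8, 12, 50], [162, 252, 8, 6, 35]]
s11 [[374, 346, 13, 20, 168]]
[[165.54830706 255.76715057]
 [161.63619821 254.0607424 ]]
```

View pics/c4.png

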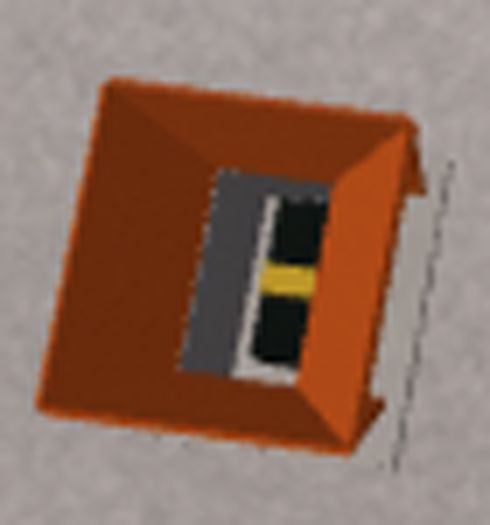

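Keeper 1 lies flat on the well floor, with its band at (288,280). That was my last view (16), so I'll go by numbers from here. Now keeper 2.

>>> step_arm(increments=[{"delta_pos": [0, 0, -0.035], "twist": 0, "grip": 0.5}, {"delta_pos": [0, 0, -0.035], "twist": 0, "grip": 0.5}, {"delta_pos": [0, 0, -0.035], "twist": 0, "grip": 0.5}, {"delta_pos": [0, 0, -0.035], "twist": 0, "grip": 0.5}, {"delta_pos": [0, 0, -0.035], "twist": 0, "grip": 0.5}, {"delta_pos": [0, 0, -0.035], "twist": 0, "grip": 0.5}, {"delta_pos": [0, 0, -0.015], "twist": 0, "grip": 0.5}, {"delta_pos": [0, 0, -0.003], "twist": 0, "grip": 0.5}, {"delta_pos": [0, 0, 0], "twist": 0, "grip": 0.0}, {"delta_pos": [0, 0, 0], "twist": 0, "grip": 0.0}])

```text
clock: 33.48
position: [0.5026, -0.3902, 0.0098]
ee_rot: [0.56, 0.432, 0.558, -0.433]
contact_force: [0.7, 0.4, -1.1]
width: 0.0247
```

>>> step_arm(increments=[{"delta_pos": [0, 0, 0], "twist": 0, "grip": 0.0}, {"delta_pos": [0, 0, 0], "twist": 0, "grip": 0.0}, {"delta_pos": [0, 0, 0.035], "twist": 0, "grip": 0.0}, {"delta_pos": [0, 0, 0.035], "twist": 0, "grip": 0.0}, {"delta_pos": [0, 0, 0.035], "twist": 0, "grip": 0.0}, {"delta_pos": [0, 0, 0.035], "twist": 0, "grip": 0.0}, {"delta_pos": [0, 0, 0.035], "twist": 0, "grip": 0.0}, {"delta_pos": [0, 0, 0.035], "twist": 0, "grip": 0.0}, {"delta_pos": [0, 0.015, 0.03], "twist": 0, "grip": 0.0}, {"delta_pos": [0, 0.031, 0], "twist": 0, "grip": 0.0}])

```text
clock: 34.32
position: [0.5043, -0.3494, 0.2567]
ee_rot: [0.565, 0.433, 0.552, -0.435]
contact_force: [1.5, 0.3, 1.1]
width: 0.0248
```

>>> step_arm(increments=[{"delta_pos": [0, 0.031, 0], "twist": 0, "grip": 0.0}, {"delta_pos": [0, 0.031, 0], "twist": 0, "grip": 0.0}, {"delta_pos": [0, 0.031, 0], "twist": 0, "grip": 0.0}, {"delta_pos": [0, 0.031, 0], "twist": 0, "grip": 0.0}, {"delta_pos": [0, 0.031, 0], "twist": 0, "grip": 0.0}, {"delta_pos": [0, 0.031, 0], "twist": 0, "grip": 0.0}, {"delta_pos": [0, 0.031, 0], "twist": 0, "grip": 0.0}, {"delta_pos": [0, 0.031, 0], "twist": 0, "grip": 0.0}, {"delta_pos": [0, 0.031, 0], "twist": 0, "grip": 0.0}, {"delta_pos": [0, 0.031, 0], "twist": 0, "grip": 0.0}])

```text
clock: 35.15
position: [0.5011, -0.0327, 0.2494]
ee_rot: [0.56, 0.433, 0.558, -0.432]
contact_force: [0.6, -1.0, -1.3]
width: 0.0248
```

>>> step_arm(increments=[{"delta_pos": [0, 0.031, 0], "twist": 6.5, "grip": 0.0}, {"delta_pos": [0, 0.031, 0], "twist": 6.5, "grip": 0.0}, {"delta_pos": [0, 0.031, 0], "twist": 6.5, "grip": 0.0}, {"delta_pos": [0, 0.031, 0], "twist": 6.5, "grip": 0.0}, {"delta_pos": [0, 0.031, 0], "twist": 6.5, "grip": 0.0}, {"delta_pos": [0, 0.031, 0], "twist": 6.5, "grip": 0.0}, {"delta_pos": [0, 0.031, 0], "twist": 6.5, "grip": 0.0}, {"delta_pos": [0, 0.031, 0], "twist": 6.5, "grip": 0.0}, {"delta_pos": [0, 0.031, 0], "twist": 6.5, "grip": 0.0}, {"delta_pos": [0, 0.031, 0], "twist": 6.5, "grip": 0.0}])

```text
clock: 35.98
position: [0.501, 0.2774, 0.2494]
ee_rot: [0.705, 0.063, 0.704, -0.062]
contact_force: [0.7, 0.5, -1.2]
width: 0.0246
```

>>> step_arm(increments=[{"delta_pos": [0, 0.031, 0], "twist": 0, "grip": 0.0}, {"delta_pos": [0, 0.031, 0], "twist": 0, "grip": 0.0}, {"delta_pos": [0, 0, 0], "twist": 0, "grip": 0.0}, {"delta_pos": [0, 0, 0], "twist": 0, "grip": 0.0}, {"delta_pos": [0, 0, 0], "twist": 0, "grip": 0.0}])

```text
clock: 36.4
position: [0.5011, 0.3375, 0.2487]
ee_rot: [0.704, 0.064, 0.704, -0.064]
contact_force: [-0.2, -0.9, -0.6]
width: 0.0246
```

```bash
python3 - <<'E'
from h import *
st()
for n,cam in(("s12","side"),("t12","top")):
    d=shot(cam,n);v=cv2.cvtColor(d["img"],cv2.COLOR_RGB2HSV).astype(int)
    m=(v[...,0]>20)&(v[...,0]<34)&(v[...,1]>110)&(v[...,2]>45)
    k,l,s,c=cv2.connectedComponentsWithStats(m.astype(np.uint8))
    print(n,[(s[i].tolist(),w(d,*c[i],.265).round(3).tolist()) for i in range(1,k) if s[i][4]>2])
    if cam=="side":
        a=(v[...,2]<45); print(px(d,[[.467,.33,.265],[.533,.318,.265]]).round(0).tolist())
E
```

```text
t 36.4 pos [0.5011 0.3375 0.2487] jaw 79.6 q [ 0.48  0.31  1.41 -0.    1.42 -0.91] F [-0.2 -0.9 -0.6] w 0.0246
s12 [([156, 119, 2, 2, 3], [0.508, 0.365, 0.265])]
[[151.0, 130.0], [175.0, 122.0]]
t12 [([162, 252, 8, 6, 38], [0.472, 0.276, 0.265])]
```

The band is hidden by the pad, as a centred grasp would have it. I'll lower and release.

>>> step_arm(increments=[{"delta_pos": [0, 0, -0.03], "twist": 0, "grip": 0.0}, {"delta_pos": [0, 0, -0.03], "twist": 0, "grip": 0.0}, {"delta_pos": [0, 0, -0.03], "twist": 0, "grip": 0.0}, {"delta_pos": [0, 0, -0.03], "twist": 0, "grip": 0.0}, {"delta_pos": [0, 0, -0.02], "twist": 0, "grip": 0.0}, {"delta_pos": [0, 0, -0.012], "twist": 0, "grip": 0.0}, {"delta_pos": [0, 0, 0], "twist": 0, "grip": 0.0}, {"delta_pos": [0, 0, 0], "twist": 0, "grip": 0.0}])

```text
clock: 37.17
position: [0.5015, 0.3368, 0.0961]
ee_rot: [0.704, 0.065, 0.704, -0.065]
contact_force: [0.1, -0.2, -0.4]
width: 0.0248
```

>>> step_arm(increments=[{"delta_pos": [0, 0, 0], "twist": 0, "grip": 0.43}, {"delta_pos": [0, 0, 0], "twist": 0, "grip": 0.43}, {"delta_pos": [0, 0, 0], "twist": 0, "grip": 0.43}, {"delta_pos": [0, 0, 0], "twist": 0, "grip": 0.43}, {"delta_pos": [0, 0, 0.03], "twist": 0, "grip": 0.43}, {"delta_pos": [0, 0, 0.03], "twist": 0, "grip": 0.43}, {"delta_pos": [0, 0, 0.03], "twist": 0, "grip": 0.43}, {"delta_pos": [0, 0, 0.03], "twist": 0, "grip": 0.43}, {"delta_pos": [0, 0, 0.03], "twist": 0, "grip": 0.5}])

```text
clock: 37.92
position: [0.5012, 0.3379, 0.2483]
ee_rot: [0.704, 0.065, 0.704, -0.064]
contact_force: [0.7, 0.2, -0.2]
width: 0.0426
```

>>> step_arm(increments=[{"delta_pos": [-0.03, 0, 0], "twist": 0, "grip": 0.5}, {"delta_pos": [-0.03, 0, 0], "twist": 0, "grip": 0.5}, {"delta_pos": [-0.03, 0, 0], "twist": 0, "grip": 0.5}, {"delta_pos": [-0.03, 0, 0], "twist": 0, "grip": 0.5}, {"delta_pos": [-0.03, 0, 0], "twist": 0, "grip": 0.5}, {"delta_pos": [-0.03, 0.03, 0], "twist": 0, "grip": 0.5}, {"delta_pos": [-0.03, 0.03, 0], "twist": 0, "grip": 0.5}, {"delta_pos": [0, 0, 0], "twist": 0, "grip": 0.5}])

```text
clock: 38.58
position: [0.287, 0.4009, 0.2472]
ee_rot: [0.703, 0.064, 0.705, -0.061]
contact_force: [0.9, 0.2, -0.3]
width: 0.0424
```

```bash
python3 - <<'E'
from h import *
st()
a=load("top0");d=shot("top","t13"); v=cv2.cvtColor(d["img"],cv2.COLOR_RGB2HSV).astype(int)
def comp(m,z,n):
    k,l,s,c=cv2.connectedComponentsWithStats(m.astype(np.uint8))
    print(n,[(s[i].tolist(),w(d,*c[i],z).round(3).tolist()) for i in range(1,k) if s[i][4]>6])
yel=(v[...,0]>20)&(v[...,0]<34)&(v[...,1]>110)&(v[...,2]>45); comp(yel,.05,"yellow")
blk=(v[...,2]<40); blk[:225]=0; blk[285:]=0; blk[:,:135]=0; blk[:,190:]=0; comp(blk,.065,"black in well")
for z in(.035,.065): print(z,px(d,[.5,.337,z]),px(d,[[.5+s*.033*.983,.337-s*.033*.18,z] for s in(-1,1)]).round(1).tolist())
print("band px in t11: 162,252,8,6")
# changes elsewhere
m=abs(a["img"].astype(int)-d["img"]).sum(2)>90; k,l,s,c=cv2.connectedComponentsWithStats(m.astype(np.uint8))
print("changes",[s[i].tolist() for i in range(1,k) if s[i][4]>10])
E
```

```text
t 38.58 pos [0.287  0.4009 0.2472] jaw 79.9 q [ 0.8   0.14  1.64  0.01  1.35 -0.59] F [ 0.9  0.2 -0.3] w 0.0424
yellow [([157, 251, 13, 6, 60], [0.505, 0.34, 0.05])]
black in well [([159, 242, 13, 11, 112], [0.522, 0.331, 0.065]), ([156, 256, 13, 11, 117], [0.482, 0.338, 0.065])]
0.035 [[165.54830706 255.76715057]] [[163.5, 267.4], [167.6, 244.3]]
0.065 [[162.63964089 254.49843032]] [[160.5, 266.4], [164.8, 242.8]]
band px in t11: 162,252,8,6
changes [[242, 132, 29, 30, 341], [404, 211, 24, 11, 190], [373, 215, 25, 14, 193], [417, 235, 11, 10, 54], [406, 239, 10, 10, 47], [380, 241, 24, 10, 200], [156, 242, 16, 26, 301], [415, 260, 24, 12, 210], [0, 314, 129, 106, 7577], [0, 376, 8, 12, 61], [292, 408, 16, 12, 90], [0, 412, 8, 8, 48], [291, 415, 4, 4, 11]]
```

```bash
python3 -c "from h import *;print(manip.sign_off());st()"
```

```text
the job is handed in; nothing more can be done
None
the job is handed in; nothing more can be done
```

I've handed the job in after about 39 s of robot time; `sign_off` gave no verdict. All three offcuts went into the barrow. I then tipped it to about 1.15 rad over the bin and lowered it onto its legs. Both keepers were dropped through the funnel into the well.

**What my last checks showed:**
- **Offcuts:** all three are in the bin. Two are plain to see, and the third shows only where it sticks out beneath one of them. I didn't measure the top one's height, but on a two-billet stack it should be about 45 mm above the floor, under the 75 mm limit.
- **Keepers:** keeper 1 was seen lying flat on the well floor. I had used up my 16 picture views by then, so keeper 2 was checked only by measuring the last top image. Its outline matches a billet lying flat on top of keeper 1, with its centre about 45 mm above the well floor.
- **Barrow and bystanders:** the last top image shows no change from the start at the tub, handle, jar, dish or brush.
- **Robot:** it was clear of everything, and the contact force was about zero.

**What went unplanned:** offcut C landed slightly turned, with one end against the tub's right wall. Offcut B shifted about 4 cm inside the tub while the arm was away, probably the announced knock, so I placed offcut A around it. No grip slackening showed in the width readings.

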